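Nest the heating-block covers on their storage hook

TASK

Put the block heater's loose covers away: hang first the medium and then the large one by their slots on the storage hook where the small one already hangs, walled fronts towards the hook's free end, so that each slips over the one before. As you hang each cover, slide the nest back along the bar against the stop collar and press it home with a steady push of about 10 N, held for a moment (never more than 25 N between two covers, nor 40 N between a cover and the hook). Leave all three hanging straight, tight against one another, and disturb nothing else.

Things in the scene. Friction and masses are not known exactly. Their poses are not given: they have to be found in the camera images.
- hook: storage hook stand, fixed: grey base 130 x 90 x 12 mm, steel column bent at the top into a level round bar 8 mm thick. Origin on the worktop at the foot of the column, z up. The bar's axis is 150 mm above the origin and runs from the column along -x to the free end. A dark stop collar (18 mm across, 10 mm long) is clamped on the bar, front face anywhere from x = -30 to -50 mm: to be felt or seen.
- hook_tip (a point): top of the hook's upturned free end, at x = -143, y = 0, z = 160 mm of the stand; 6 mm above the top of the bar; the end reaches from x = -136 to -147 mm
- cover_small_centre (a point): small cover, 30 wide (y) x 24 deep (x) x 60 mm high, 0.09 kg, hanging loose on the bar, slides at under 2 N. Like all three an aluminium U, open at top, bottom and back: front wall 8 mm thick at its -x side, two side walls 3 mm thick running back (+x). Point: centre of the outer size; z up; +x points to the column when hung. Pressed together, centres are 8 mm apart along x.
- cover_medium_centre (a point): medium cover, 42 wide x 24 deep x 66 mm high, inner width 36, 0.12 kg, standing on the grey mat (4 mm thick) on the worktop; shape and axes as the small one. Point: its centre, 33 mm up. In each cover's front wall, mid-width, is a slot 13 mm wide and 22 mm high, its upper edge 14 mm below the cover's top; hung, this edge rests on the bar.
- cover_large_centre (a point): large cover, 54 wide x 24 deep x 72 mm high, inner width 48, 0.16 kg, standing on the grey mat; shape, slot and axes as the others. Point: its centre, 36 mm up.
- brown_bottle: brown bottle, diameter 46, 88 mm high, bystander; origin under its centre
- timer: flat white bench timer 75 x 75 x 17 mm, bystander; origin under its centre
- marker: marker pen lying down, 123 mm long, bystander; origin under its centre

How it is judged:
By the outcome, as a careful person would: the job done as asked, in the order asked, and still so for the second after the job is handed in, with the robot touching nothing.
It also fails if it takes over 72 s, if anything falls off the work surface, if the arm or the gripper's body presses on something with over 40 N, if the wrist force passes 120 N, or if a joint passes its speed limit or range.

ROBOT

A 6-joint arm with a two-finger parallel gripper is mounted at the origin on a cart in front of the work surface, level with it; the furniture and walls round the work are solid. World frame = base frame: x ahead of the robot, y to its left, z up, the work surface at z = 0. Lengths are in m, angles in degrees, forces in N, time in s.
With the tool pointing down it reaches from about 0.4 to 0.825 m from the base axis. Payload 7 kg.
Tool frame: the origin (TCP) lies at the very end of the fingers, on their centre line; the grasp point (between the pads) lies 19 mm behind it (grasp_offset is the x of the grasp point in the tool frame, in m); x points along the fingers, y is the direction in which the jaws open and shut, and the axes are right-handed (so a half turn about x gives the same grasp; the last joint's range is limited). The gripper opens to 88 mm and grips with 3 to 60 N. Pads are 19 mm wide; open, the fingers measure 130 mm over their backs; the gripper's body (78 mm by 193 mm) begins 47 mm behind the grasp point.
Start: joints at [-46.805, 20.546, 0.682, 0, -70.136, -16.507], TCP at [0.303, -0.603, 0.227] pointing down, gripper open.
Joint ranges: [-176.03, 176.03], [-82.01, 121.73], [-58.28, 71.71], [-173.87, 95.51], [-174.79, -0.11], [-173.66, 173.66]. Speed limits (degrees/s): [136.94, 136.94, 172.46, 180, 180, 180].

INTERFACE

Orientations are given as [roll, pitch, yaw] about the fixed x, y, z axes, in that order (R = Rz(yaw) Ry(pitch) Rx(roll)).
In Python, from plant import get_obs, snapshot, close_job, grasp_offset gives the robot as it stands.
- The arm moves only by the tool carry_out, never from a script. Its argument "series" is a list that holds one entry, the list of rows, each a list of 6 numbers: the shift along the tool's x, y, z in mm, then the turn, a rotation vector about the tool's x, y, z in degrees. A call has 1 to 10 rows; each row is the pose to reach, as a shift and turn from the pose commanded when the call began, along the tool's axes at that moment; what a row does not reach only later rows make up. A row lasts 1/8 s, in which the tool goes at most 62.5 mm and 10.7 degrees, less where a joint would pass 70% of its speed; a pose out of reach is approached as far as the arm can. A call with a gripper value outside its range is refused whole. "hand" is the gripper's target within -1 to 1 (shut at 1, half-way at 0, fully open at -1), set as the call begins (left out, the last holds). The fingers move at their own pace and stop on an object; the grip force is fixed at half the most. Time passes only in rows, so rows that repeat a pose let the fingers close. It gives the time, the measured TCP pose, the force and the opening at its end, in the units of the state.
- get_obs(): the state, without advancing time (a new reading comes with each control period).
- snapshot(name): name is "scene" or "side" or "wrist"; returns a dict with "color" (420x560x3 uint8, red, green, blue), "fx", "fy", "cx", "cy" (pixels), "eye" and "attitude" of the camera in the world. Camera axes: x right, y down, z forward; pixel columns grow to the right and rows downward; lengths in m; the calibration is good to about 2 mm. A picture is of the moment at which its call begins. There is no depth.
- close_job(): hands the job in, once; it reports no verdict.
The state is a dict: "clock": time; "joint_pos": joint angles; "qvel": joint speeds; "tau": joint torques, N m; "tool_pos": TCP position; "orientation": TCP orientation; "force": force on the tool from outside, world axes, zero at the start; "moment": the same for the moment, N m; "opening": finger opening in m.
Only numpy, scipy, OpenCV 4.12 (cv2) and the standard library are available. Lean on these libraries where they do the work, as an engineer would, in place of code of your own. Each camera call takes 0.05 s, during which the arm holds its last target.

## Working session

There is one attempt and no reset: what is moved stays moved. The work goes in short steps, Python scripts to look and compute and a tool call to move; the robot and the scene stay as the last step left them, time stands still between calls to the robot, and variables do not carry over. Pictures are saved under pics/ and viewed, and the job is handed in when it is done.

Besides the shell and the picture viewer there is one more tool, called as name([rows], argument=value, ...), one row to a line, values as JSON. carry_out: Moves the arm, as the interface text tells. Its arguments: {"type":"object","properties":{"series":{"type":"array","items":{"type":"array","items":{"type":"array","items":{"type":"number"}}}},"hand":{"type":"number"}},"required":["series"]}

```bash
mkdir -p pics; ls
python3 - <<'E'
from plant import get_obs, snapshot, grasp_offset
import cv2
print(grasp_offset)
o=get_obs()
for k,v in o.items(): print(k,v)
for n in ("scene","side","wrist"):
    s=snapshot(n); cv2.imwrite(f"pics/a_{n}.png",s["color"][:,:,::-1])
    print(n,s["fx"],s["fy"],s["cx"],s["cy"],s["eye"],s["attitude"])
E
```

```text
pics
-0.0188
clock 0.0
joint_pos [-4.68044523e+01  2.05905915e+01  6.34574132e-01 -2.17250110e-02
 -7.01369002e+01 -1.65074390e+01]
qvel [-0.01811216  0.10631357 -0.02135801  0.01112953  0.07601294  0.00049146]
tau [-1.86363519e-03 -5.82711160e+01  2.93043995e+01  6.99663609e+00
  7.02067206e-03 -1.62235733e-04]
tool_pos [ 0.30293234 -0.60265187  0.22563325]
orientation [ 94.11273785  89.90486366 120.79344839]
force [-0.49201044 -0.447573    0.66477483]
moment [-0.02317267 -0.03730788  0.01520526]
opening 0.0872591960036006
scene 425.2026588912496 425.2026588912496 281.5012679371417 218.9176461715154 [ 0.03663048 -0.68279023  0.91059427] [-132.10103544   -0.94198921  -33.08881555]
side 384.792031114803 384.792031114803 279.88224306099795 209.19486594581736 [0.25289123 1.01581886 0.87533901] [-126.56642389    0.48309119 -165.39006881]
wrist 369.49939230768695 369.49939230768695 277.10733174919056 208.19886695586695 [ 0.23491237 -0.63694517  0.38266489] [ 1.63742394e+02 -8.59073892e-02  1.16683238e+02]
```

View pics/a_scene.png

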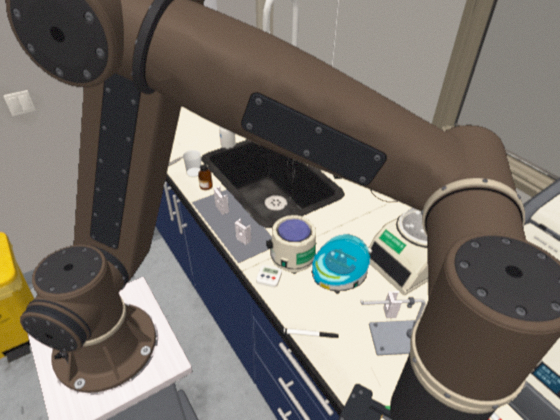

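View pics/a_side.png

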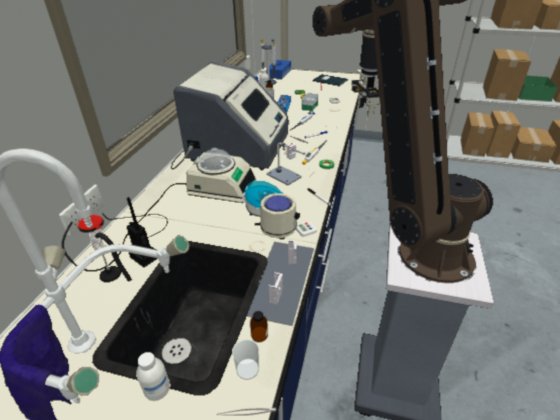

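View pics/a_wrist.png

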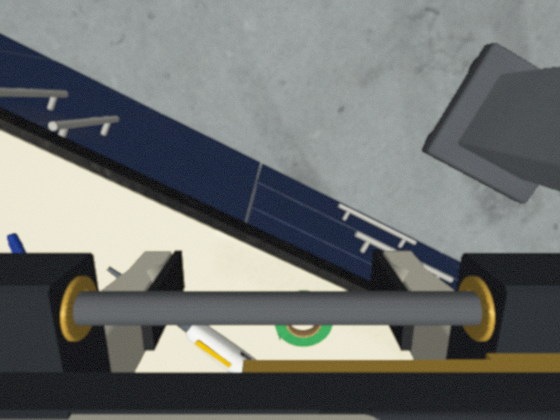

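The scene view shows the mat with two covers at about (221,202) and (243,232), the small cover on the bar at (392,303), the marker at (312,333), the timer at (268,276) and the bottle at (205,178). I'll zoom in on these.

```bash
cat > h.py <<'E'
import numpy as np, cv2
from scipy.spatial.transform import Rotation as Ro
from plant import get_obs, snapshot, grasp_offset
def R(a): return Ro.from_euler('xyz',a,degrees=True).as_matrix()
def proj(s,P):
    q=(np.atleast_2d(P)-np.array(s["eye"]))@R(s["attitude"])
    return np.c_[s["fx"]*q[:,0]/q[:,2]+s["cx"], s["fy"]*q[:,1]/q[:,2]+s["cy"]]
def ray(s,u,v):
    d=R(s["attitude"])@np.array([(u-s["cx"])/s["fx"],(v-s["cy"])/s["fy"],1]); return np.array(s["eye"]),d/np.linalg.norm(d)
def onz(s,u,v,z):
    e,d=ray(s,u,v); return e+d*(z-e[2])/d[2]
def tri(s1,p1,s2,p2):
    e1,d1=ray(s1,*p1);e2,d2=ray(s2,*p2)
    A=np.c_[d1,-d2];t=np.linalg.lstsq(A,e2-e1,rcond=None)[0]
    a=e1+d1*t[0];b=e2+d2*t[1];return (a+b)/2,np.linalg.norm(a-b)
def crop(s,x0,y0,w,h,k,name):
    c=s["color"][y0:y0+h,x0:x0+w,::-1]
    cv2.imwrite(f"pics/{name}.png",cv2.resize(c,None,fx=k,fy=k,interpolation=cv2.INTER_CUBIC))
E
python3 - <<'E'
from h import *
s=snapshot("scene"); t=snapshot("side")
crop(s,180,160,100,75,8,"b1")
crop(s,340,270,100,75,8,"b2"); crop(t,240,220,90,75,8,"b3"); crop(t,255,125,80,60,10,"b4")
# check TCP projection
o=get_obs(); print(o["clock"],proj(s,o["tool_pos"]),proj(t,o["tool_pos"]))
for p in [(221,212),(243,242),(312,333),(205,187),(376,335)]: print(p,onz(s,*p,0.0).round(3))
E
```

```text
0.25 [[397.24009094 471.67675204]] [[364.89522704 111.02687634]]
(221, 212) [0.451 0.286 0.   ]
(243, 242) [0.445 0.128 0.   ]
(312, 333) [ 0.434 -0.238  0.   ]
(205, 187) [0.465 0.433 0.   ]
(376, 335) [ 0.564 -0.328  0.   ]
```

View pics/b1.png

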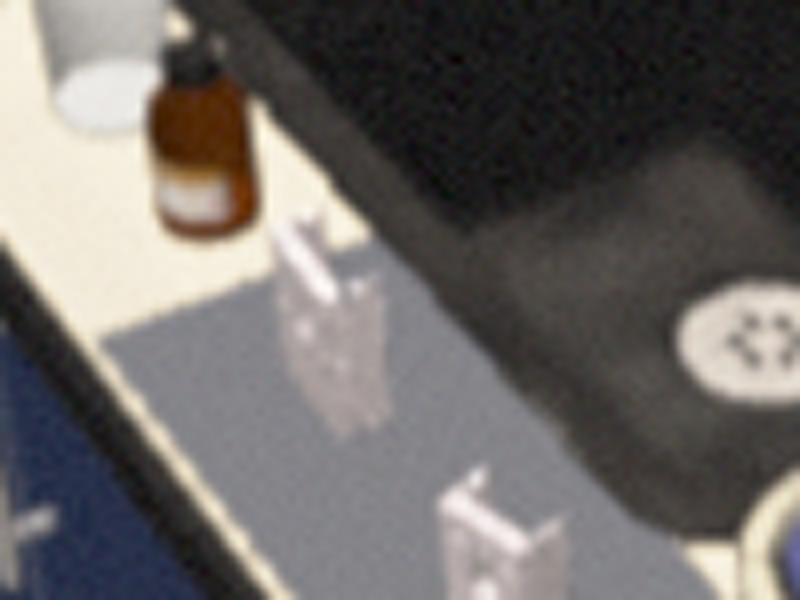

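View pics/b2.png

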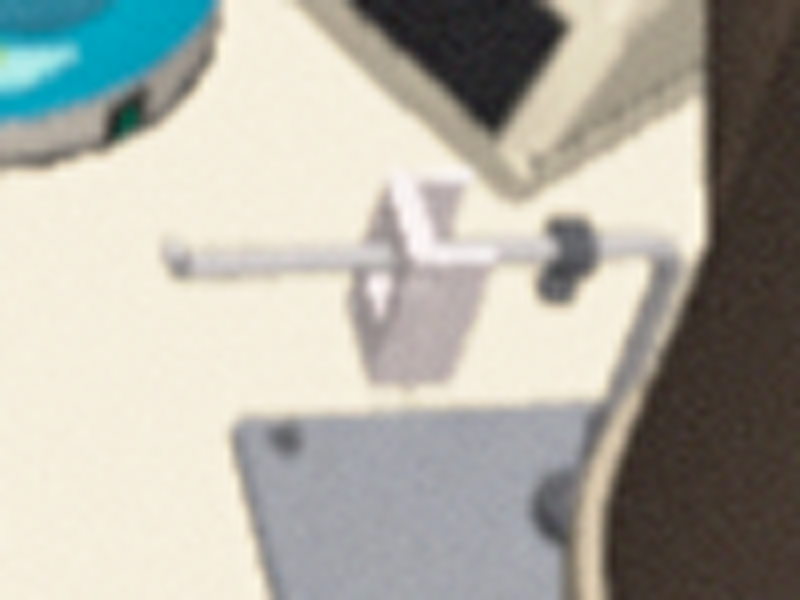

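View pics/b3.png

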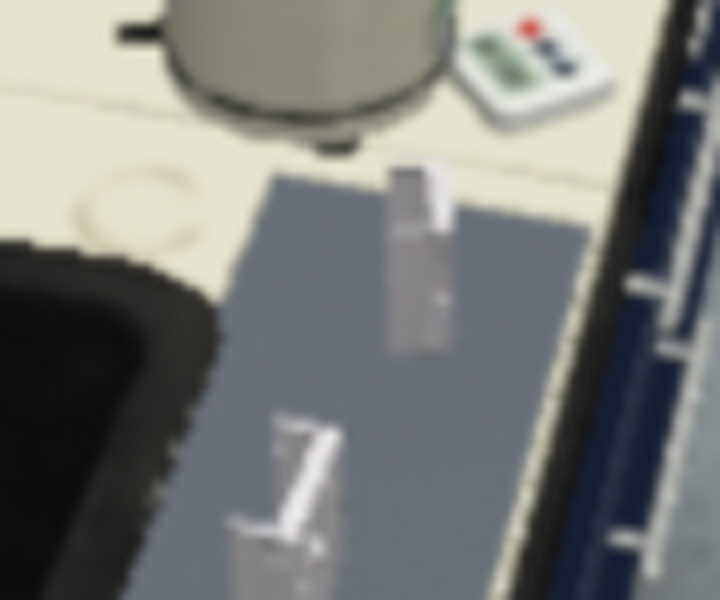

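View pics/b4.png

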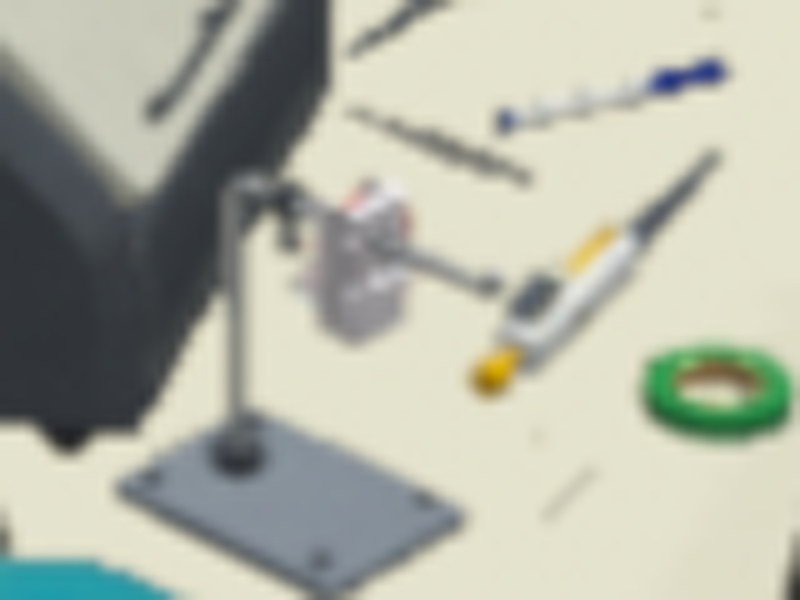

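Run:
```python
from h import *
s=snapshot("scene"); t=snapshot("side")
def S1(x,y,o,k): return (o[0]+x/k-.5+.5/k, o[1]+y/k-.5+.5/k)
a=lambda x,y:S1(x,y,(180,160),8)
b=lambda x,y:S1(x,y,(340,270),8)
c=lambda x,y:S1(x,y,(240,220),8)
d=lambda x,y:S1(x,y,(255,125),10)
print("tip",tri(s,b(175,245),t,d(489,282)))
tip=onz(s,*b(172,243),.160); bend=onz(s,*b(668,243),.154)
print("tip z160",tip,"bend",bend, "side tip",onz(t,*d(489,278),.160),"side bend",onz(t,*d(240,183),.154), "foot side",onz(t,*d(237,450),.012))
print("base corners scene", onz(s,*b(235,420),.012),"side near", onz(t,*d(465,518),.012),onz(t,*d(118,490),.012))
print("collar front scene", onz(s,*b(552,250),.150))
# cover A (near y .3): top front edge ends in scene & side
for n,zz in (("A66",.070),("A72",.076)):
    print(n,"scene",[onz(s,*a(*p),zz).round(4) for p in [(278,225),(332,300),(322,215),(375,280)]],
      "side",[onz(t,*c(*p),zz).round(4) for p in [(335,430),(283,540),(275,415),(228,520)]])
    print("B","scene",[onz(s,*a(*p),zz).round(4) for p in [(443,495),(525,552),(483,470),(560,520)]],
      "side",[onz(t,*c(*p),zz).round(4) for p in [(430,165),(447,230),(390,165),(390,235)]])
```

```text
tip (array([ 0.507844  , -0.30470871,  0.15418013]), np.float64(0.00035512988430282095))
tip z160 [ 0.50376426 -0.30669048  0.16      ] bend [ 0.62352689 -0.37725036  0.154     ] side tip [ 0.50663573 -0.29741761  0.16      ] side bend [ 0.62454797 -0.36421178  0.154     ] foot side [ 0.63387565 -0.38859917  0.012     ]
base corners scene [ 0.56740205 -0.29499789  0.012     ] side near [ 0.525299   -0.35722726  0.012     ] [ 0.67507024 -0.34391445  0.012     ]
collar front scene [ 0.59753685 -0.36001307  0.15      ]
A66 scene [array([0.4553, 0.3279, 0.07  ]), array([0.4519, 0.2742, 0.07  ]), array([0.4732, 0.3245, 0.07  ]), array([0.4719, 0.2764, 0.07  ])] side [array([0.4511, 0.2646, 0.07  ]), array([0.4556, 0.3193, 0.07  ]), array([0.474 , 0.2627, 0.07  ]), array([0.4765, 0.3152, 0.07  ])]
B scene [array([0.4348, 0.1522, 0.07  ]), array([0.4452, 0.1099, 0.07  ]), array([0.4538, 0.1564, 0.07  ]), array([0.4643, 0.1179, 0.07  ])] side [array([0.4505, 0.1161, 0.07  ]), array([0.4356, 0.1515, 0.07  ]), array([0.4658, 0.1199, 0.07  ]), array([0.4562, 0.1596, 0.07  ])]
A72 scene [array([0.4524, 0.3207, 0.076 ]), array([0.449 , 0.2674, 0.076 ]), array([0.4701, 0.3173, 0.076 ]), array([0.4688, 0.2695, 0.076 ])] side [array([0.4496, 0.2702, 0.076 ]), array([0.4541, 0.3245, 0.076 ]), array([0.4723, 0.2683, 0.076 ]), array([0.4748, 0.3204, 0.076 ])]
B scene [array([0.4319, 0.1462, 0.076 ]), array([0.4423, 0.1042, 0.076 ]), array([0.4508, 0.1504, 0.076 ]), array([0.4612, 0.1122, 0.076 ])] side [array([0.449 , 0.1228, 0.076 ]), array([0.4342, 0.1579, 0.076 ]), array([0.4642, 0.1266, 0.076 ]), array([0.4547, 0.166 , 0.076 ])]
```

```bash
cat >> h.py <<'E'
def tool():
    o=get_obs(); return np.array(o["tool_pos"]),R(o["orientation"]),o
def Rdown(yaw):
    # tool x down, tool y along jaw: cover y axis at yaw (deg) ; z = x cross y
    y=np.array([-np.sin(np.radians(yaw)),np.cos(np.radians(yaw)),0]);x=np.array([0,0,-1.]);return np.c_[x,y,np.cross(x,y)]
def go(p,yaw=None,flip=False,Rt=None):
    P,Rm,o=tool()
    if Rt is None: Rt=Rm if yaw is None else Rdown(yaw+(180 if flip else 0))
    d=Rm.T@(np.array(p)-P)*1000; r=np.degrees(Ro.from_matrix(Rm.T@Rt).as_rotvec())
    print("shift",d.round(1),"turn",r.round(2),"rows~",max(np.linalg.norm(d)/62.5,np.linalg.norm(r)/10.7).round(1))
def st():
    P,Rm,o=tool(); y=Rm[:,1]
    print("t",round(o["clock"],2),"P",P.round(4),"jawyaw",np.degrees(np.arctan2(-y[0],y[1])).round(2),"xdir",Rm[:,0].round(4),"F",np.round(o["force"],2),"M",np.round(o["moment"],2),"open",round(o["opening"],4),"q",np.round(o["joint_pos"],1))
E
python3 - <<'E'
from h import *
st();P,Rm,o=tool();w=snapshot("wrist");print(Rm.T@(np.array(w["eye"])-P),Rm.T@R(w["attitude"]))
for f in (0,1): go([.45,.132,.25],17,f)
E
```

```text
t 0.35 P [ 0.3031 -0.603   0.2263] jawyaw 26.69 xdir [-2.e-04  3.e-04 -1.e+00] F [ 0.38  0.75 -0.35] M [ 0.04 -0.06 -0.02] open 0.0875 q [-46.8  20.6   0.7  -0.  -70.1 -16.5]
[-0.15693546  0.00018379 -0.07617641] [[-2.32244099e-05 -2.80066651e-01  9.59980557e-01]
 [ 9.99999999e-01  2.21803115e-05  3.06635121e-05]
 [-2.98804949e-05  9.59980557e-01  2.80066650e-01]]
shift [-23.4 590.7 461.3] turn [ 9.69 -0.   -0.01] rows~ 12.0
shift [-23.4 590.7 461.3] turn [-1.7031e+02  2.0000e-02 -0.0000e+00] rows~ 15.9
```

carry_out([
  [[-24, 60, 46, 0, 0, 0], [-24, 591, 461, 9.7, 0, 0], [-24, 591, 461, 9.7, 0, 0], [-24, 591, 461, 9.7, 0, 0], [-24, 591, 461, 9.7, 0, 0], [-24, 591, 461, 9.7, 0, 0], [-24, 591, 461, 9.7, 0, 0], [-24, 591, 461, 9.7, 0, 0], [-24, 591, 461, 9.7, 0, 0], [-24, 591, 461, 9.7, 0, 0]],
], hand=-1)

```text
clock: 1.65
tool_pos: [0.4246, 0.0091, 0.2503]
orientation: [7.1, 89.9, 24.1]
force: [2.1, -0.7, 0.8]
opening: 0.0878
```

Run:
```python
from h import *
st(); go([.45,.132,.25],17)
```

```text
t 1.65 P [0.4246 0.0091 0.2503] jawyaw 17.01 xdir [ 1.7e-03  8.0e-04 -1.0e+00] F [ 2.13 -0.74  0.79] M [-0.1  -0.25  0.02] open 0.0878 q [  28.1   -5.1  -26.6    0.   -68.4 -101.1]
shift [  0.4 110.1  60.2] turn [ 0.01  0.11 -0.01] rows~ 2.0
```

carry_out([
  [[0, 50, 27, 0, 0, 0], [0, 90, 49, 0, 0, 0], [0, 110, 60, 0, 0, 0], [0, 110, 60, 0, 0, 0], [0, 110, 60, 0, 0, 0]],
])

```text
clock: 2.28
tool_pos: [0.4496, 0.129, 0.2495]
orientation: [-160.5, 90.0, -143.6]
force: [-0.2, -0.5, 0.3]
opening: 0.0877
```

Run:
```python
from h import *
s=snapshot("scene");w=snapshot("wrist");cv2.imwrite("pics/c_w.png",w["color"][:,:,::-1]); crop(s,340,250,130,97,6,"c_s")
cv2.imwrite("pics/c_s_full.png",s["color"][:,:,::-1])
st()
```

```text
t 2.38 P [0.4497 0.1287 0.2497] jawyaw 16.92 xdir [ 1.e-04  1.e-04 -1.e+00] F [-1.27 -0.21  0.01] M [ 0.01 -0.04  0.03] open 0.0877 q [  40.2   -0.4  -22.2   -0.   -68.1 -113.3]
```

View pics/c_w.png

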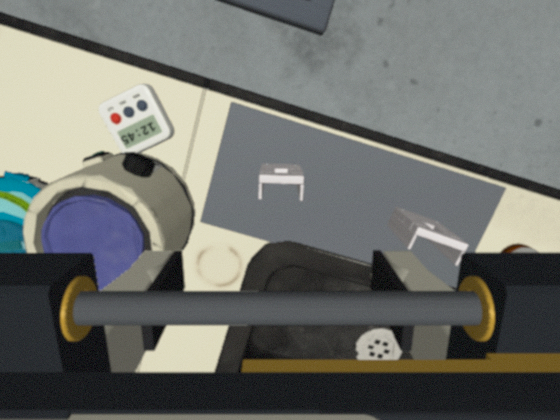

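View pics/c_s.png

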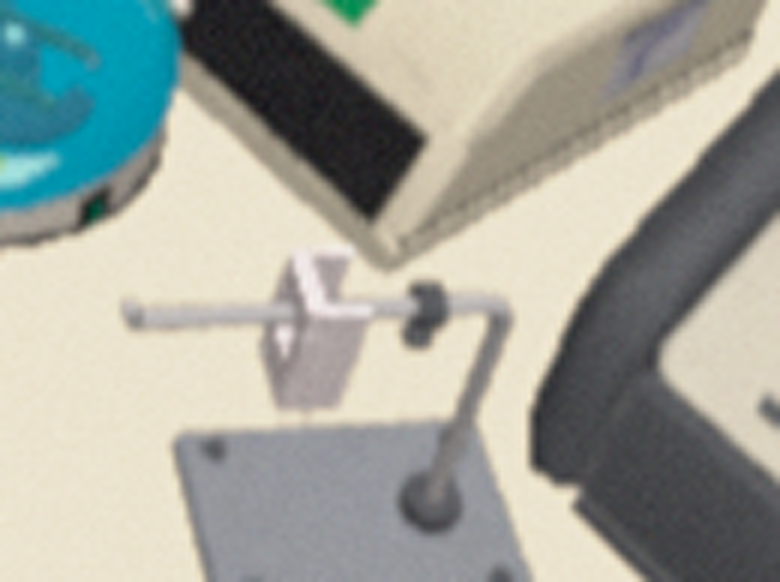

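View pics/c_s_full.png

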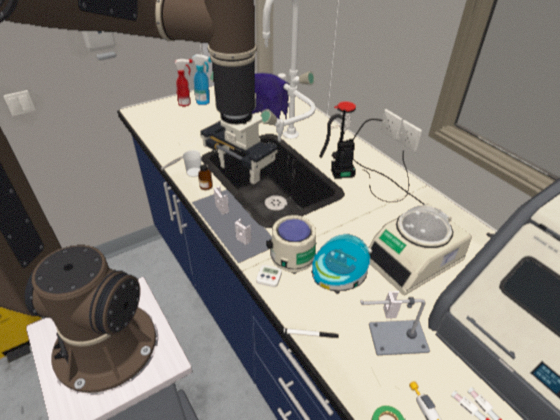

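The wrist view shows the medium cover at (281,180), nearly square to the jaws, and the large one at (432,233), turned. The scene view now shows the whole hook: tip (362,301), column foot (412,333). I'll measure all of these more closely.

Run:
```python
from h import *
import pickle
w=snapshot("wrist"); s=snapshot("scene"); pickle.dump((w,s),open("c.pkl","wb"))
crop(w,245,150,75,56,10,"c1"); crop(w,380,195,100,75,8,"c2")
```

```text
(no output)
```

View pics/c1.png

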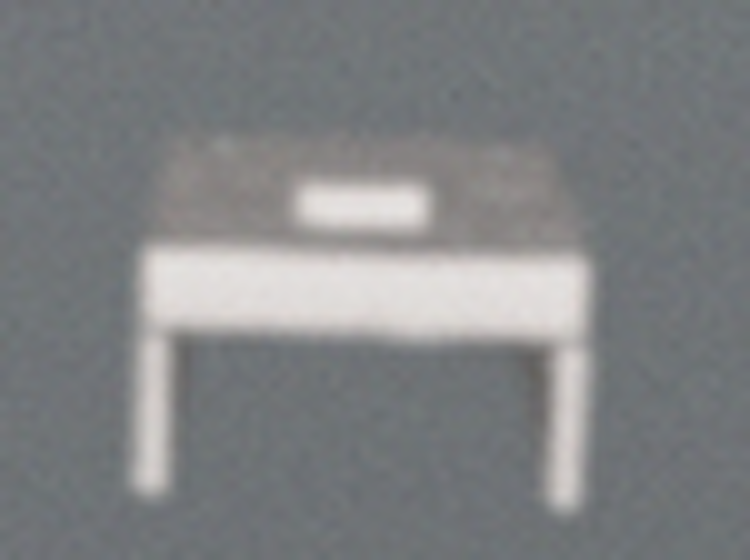

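View pics/c2.png

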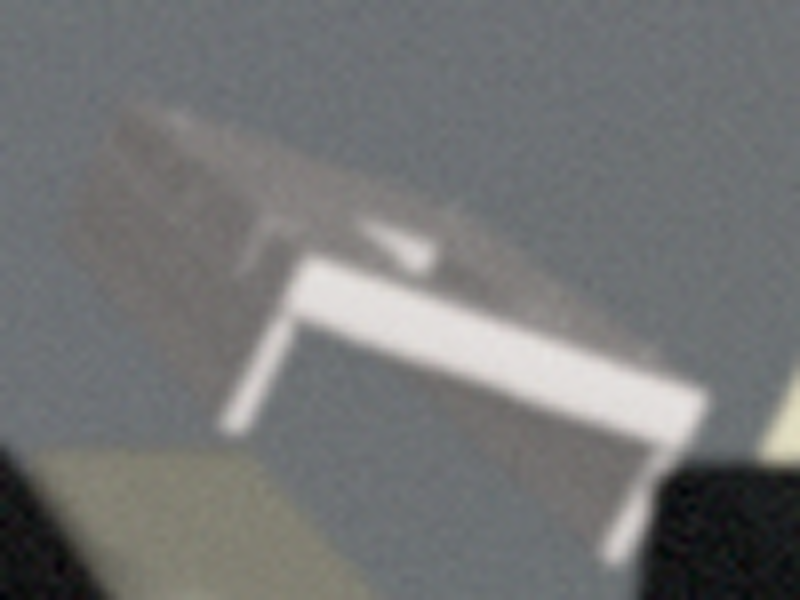

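Run:
```python
from h import *
import pickle
w,s=pickle.load(open("c.pkl","rb"))
S1=lambda x,y,o,k:(o[0]+x/k-.5+.5/k, o[1]+y/k-.5+.5/k)
def cov(pts,o,k,z):
    q=np.array([onz(w,*S1(*p,o,k),z) for p in pts])
    FL,FR,BL,BR=q
    print("W",np.linalg.norm(FL-FR),np.linalg.norm(BL-BR),"D",np.linalg.norm(FL-BL),np.linalg.norm(FR-BR))
    y=(FR-FL); y2=FR+BR-FL-BL
    print("c",q.mean(0).round(4),"yaw",np.degrees(np.arctan2(-y[0],y[1])),np.degrees(np.arctan2(-y2[0],y2[1])),"front normal:",((FL+FR-BL-BR)/2).round(3))
cov([(143,248),(590,255),(131,496),(583,514)],(245,150),10,.070)
cov([(308,255),(710,400),(220,430),(628,568)],(380,195),8,.076)
b=lambda x,y:S1(x,y,(340,250),6)
# hook from scene
for n,p,z in [("tip",(132,308),.160),("tipbase",(150,318),.150),("bend",(500,305),.154),("foot",(432,500),.012),("cornerNear",(178,437),.012),("collar front c",(408,310),.15),("collar back",(445,305),.15)]:
    print(n,onz(s,*b(*p),z).round(4))
```

```text
W 0.041340942270872635 0.04266807521201679 D 0.023758208469371076 0.024814086398373694
c [0.4505 0.1326 0.07  ] yaw 16.01142200699443 15.275129712959762 front normal: [-0.023 -0.006  0.   ]
W 0.053458360962099584 0.0546777895914996 D 0.02372593815111594 0.023027147599572296
c [0.4606 0.2938 0.076 ] yaw -3.196580455205851 -2.8108250753497215 front normal: [-0.023  0.001  0.   ]
tip [ 0.503  -0.3093  0.16  ]
tipbase [ 0.5118 -0.3113  0.15  ]
bend [ 0.6223 -0.378   0.154 ]
foot [ 0.6347 -0.3748  0.012 ]
cornerNear [ 0.5674 -0.2962  0.012 ]
collar front c [ 0.5948 -0.3597  0.15  ]
collar back [ 0.6081 -0.3654  0.15  ]
```

Run:
```python
from h import *
import pickle
w,s=pickle.load(open("c.pkl","rb"))
t=snapshot("side");cv2.imwrite("pics/c_t.png",t["color"][:,:,::-1])
crop(s,250,200,90,67,8,"c3")
crop(t,240,180,80,60,10,"c4")
crop(t,255,125,80,60,10,"c5")
```

```text
(no output)
```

View pics/c3.png

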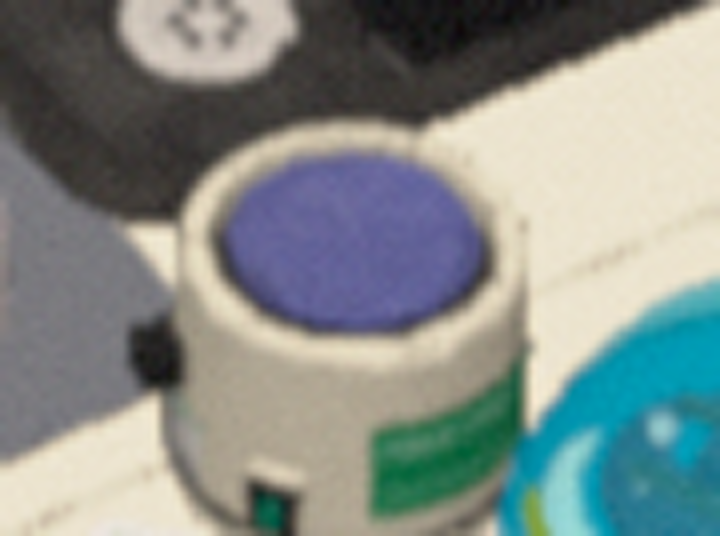

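View pics/c4.png

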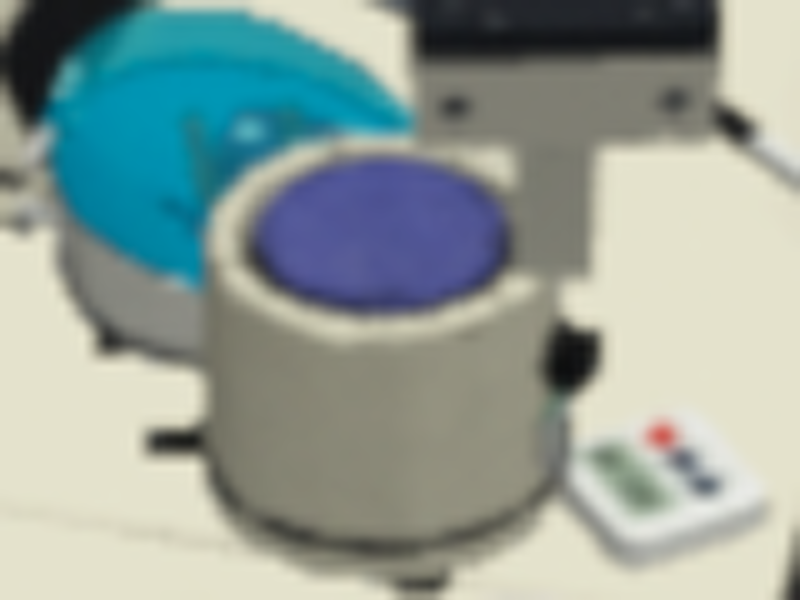

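View pics/c_t.png

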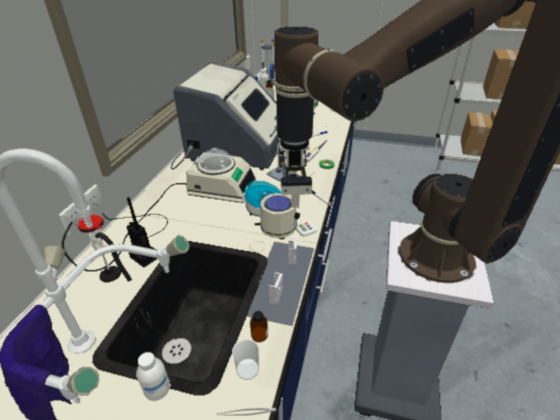

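Run:
```python
from h import *
import pickle
w,s=pickle.load(open("c.pkl","rb"));t=snapshot("side")
p,e=tri(s,(293.7,229.6),t,(277.7,202.8));print("heater top",p,e)
for u in (272,316): print(onz(s,u,231,p[2]))
p,e=tri(s,(340,250),t,(263,193));print("centrifuge approx",p,e)
go([.4486,.132,.029],15.7)
go([.4486,.132,.029],15.7,True)
```

```text
heater top [ 0.53308188 -0.00648284  0.11575662] 0.0012786934380310832
[0.47951695 0.01998046 0.11575662]
[ 0.5804524  -0.04334655  0.11575662]
centrifuge approx [ 0.6173776  -0.10688849  0.07673671] 0.000912763280041334
shift [220.8   3.1  -0.4] turn [ 1.23  0.02 -0.01] rows~ 3.5
shift [220.8   3.1  -0.4] turn [-1.7877e+02  1.0000e-02  4.0000e-02] rows~ 16.7
```

Run:
```python
from h import *
go([.4472,.1333,.075],15.7)
```

```text
shift [174.8   4.8  -1.4] turn [ 1.23  0.02 -0.01] rows~ 2.8
```

carry_out([
  [[50, 4.8, -1.4, 1.2, 0, 0], [100, 4.8, -1.4, 1.2, 0, 0], [145, 4.8, -1.4, 1.2, 0, 0], [168, 4.8, -1.4, 1.2, 0, 0], [175, 4.8, -1.4, 1.2, 0, 0], [175, 4.8, -1.4, 1.2, 0, 0]],
])

```text
clock: 3.32
tool_pos: [0.4474, 0.1339, 0.0749]
orientation: [-76.2, 90.0, -60.4]
force: [0.1, 0.0, 0.6]
opening: 0.0876
```

Run:
```python
from h import *
st(); go([.4472,.1333,.054],15.7)
s=snapshot("scene");t=snapshot("side");w=snapshot("wrist")
crop(s,180,160,160,120,5,"d1");crop(w,180,130,200,150,4,"d2");crop(t,240,160,100,100,6,"d3")
```

```text
t 3.33 P [0.4474 0.1339 0.0749] jawyaw 15.78 xdir [ 1.e-04 -2.e-04 -1.e+00] F [0.06 0.02 0.58] M [-0.02 -0.06  0.  ] open 0.0876 q [  40.9   10.3  -36.4    0.   -43.3 -115.2]
shift [20.9 -0.5 -0.3] turn [0.08 0.   0.01] rows~ 0.3
```

View pics/d1.png

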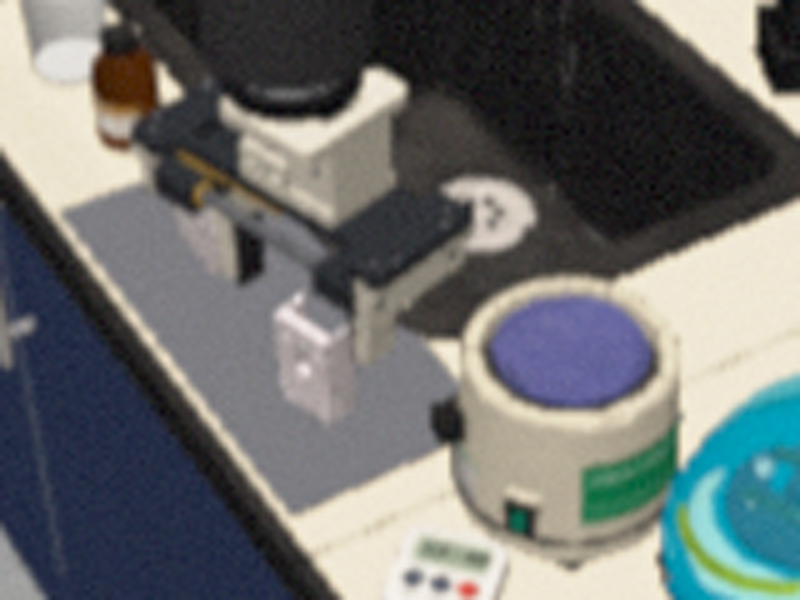

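View pics/d2.png

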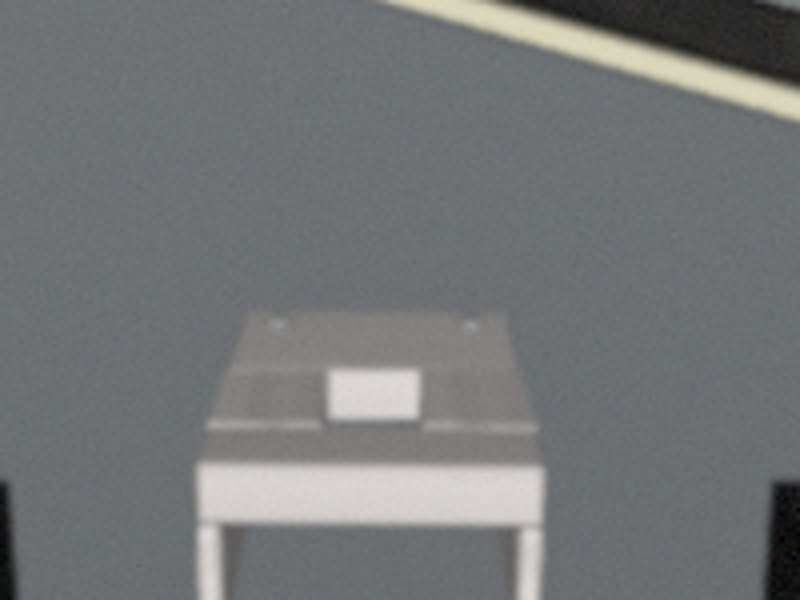

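View pics/d3.png

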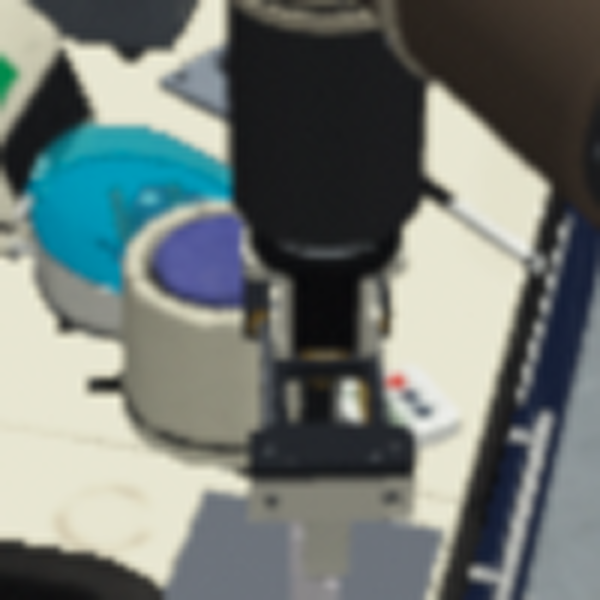

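carry_out([
  [[8, -0.5, 0, 0, 0, 0], [16, -0.5, 0, 0, 0, 0], [21, -0.5, 0, 0, 0, 0], [21, -0.5, 0, 0, 0, 0]],
])

```text
clock: 3.98
tool_pos: [0.4469, 0.1332, 0.053]
orientation: [-156.2, 89.9, -140.4]
force: [0.3, -0.1, -0.6]
opening: 0.0877
```

carry_out([
  [[0, 0, 0, 0, 0, 0], [0, 0, 0, 0, 0, 0], [0, 0, 0, 0, 0, 0], [0, 0, 0, 0, 0, 0], [0, 0, 0, 0, 0, 0], [0, 0, 0, 0, 0, 0]],
], hand=1)

```text
clock: 4.72
tool_pos: [0.4472, 0.1334, 0.0537]
orientation: [0.3, 90.0, 16.1]
force: [-0.2, 0.2, 0.8]
opening: 0.0416
```

Run:
```python
from h import *
st()
w=snapshot("wrist")
crop(w,180,130,200,150,4,"e2")
```

```text
t 4.72 P [0.4472 0.1334 0.0537] jawyaw 15.79 xdir [ 0.  0. -1.] F [-0.21  0.25  0.77] M [-0.07  0.    0.  ] open 0.0416 q [  40.9   12.2  -37.8    0.   -40.  -115.1]
```

View pics/e2.png

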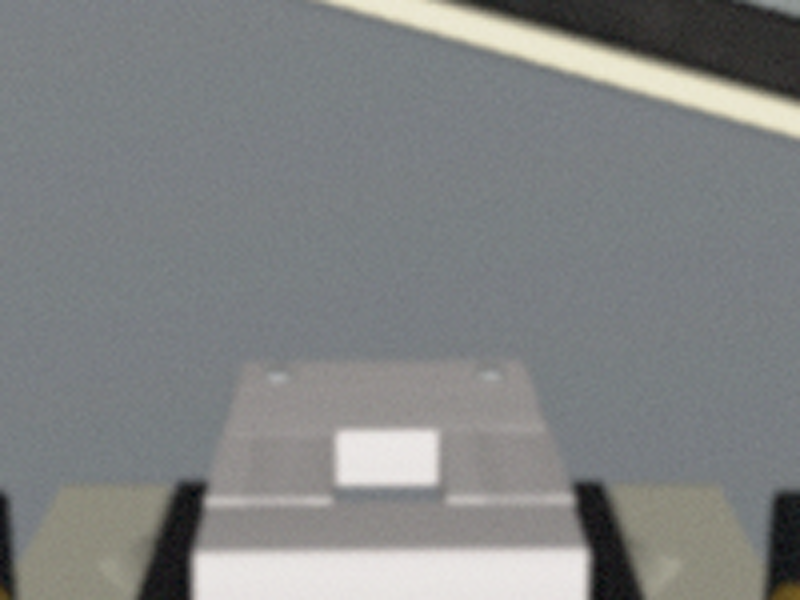

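Run:
```python
from h import *
w=snapshot("wrist");P,Rm,o=tool()
a=onz(w,180+195/4,130+548/4,.070);b=onz(w,180+588/4,130+548/4,.070)
print("front top edge in tool frame mm",(Rm.T@(a-P)*1000).round(1),(Rm.T@(b-P)*1000).round(1))
s=snapshot("scene");t=snapshot("side")
print("machine corner",onz(s,430,328,0.02),onz(t,262,168,0.02), tri(s,(470,240),t,(252,110)))
go([.4472,.1334,.30],15.7)
```

```text
front top edge in tool frame mm [-16.3 -20.   -9.7] [-16.3  20.8  -9.7]
machine corner [ 0.67790068 -0.39197483  0.02      ] [ 0.70259875 -0.3714196   0.02      ] (array([ 0.73237322, -0.37080094,  0.27997705]), np.float64(0.004976577932723105))
shift [-246.4   -0.    -0. ] turn [0.09 0.   0.  ] rows~ 3.9
```

carry_out([
  [[-10, 0, 0, 0, 0, 0], [-40, 0, 0, 0, 0, 0], [-90, 0, 0, 0, 0, 0], [-145, 0, 0, 0, 0, 0], [-200, 0, 0, 0, 0, 0], [-235, 0, 0, 0, 0, 0], [-246, 0, 0, 0, 0, 0]],
])

```text
clock: 5.8
tool_pos: [0.4476, 0.1337, 0.3024]
orientation: [22.5, 89.8, 38.3]
force: [0.1, 1.1, -1.7]
opening: 0.0418
```

Run:
```python
from h import *
st(); go([.586,-.3485,.30],-30)
```

```text
t 5.8 P [0.4476 0.1337 0.3024] jawyaw 15.79 xdir [ 0.0033  0.0026 -1.    ] F [ 0.13  1.12 -1.7 ] M [0.1  0.04 0.  ] open 0.0418 q [  40.9   -2.2  -17.2    0.   -74.8 -115.1]
shift [   1.6 -501.7    1.9] turn [45.79  0.17 -0.18] rows~ 8.0
```

carry_out([
  [[0, -30, 0, 3, 0, 0], [0, -80, 0, 7.5, 0, 0], [0, -138, 0.5, 13, 0, 0], [0, -198, 1, 18.5, 0, 0], [0, -258, 1, 24, 0, 0], [0, -318, 1.5, 29.5, 0, 0], [0, -378, 2, 35, 0, 0], [0, -435, 2, 40, 0, 0], [0, -482, 2, 44, 0, 0], [1, -502, 2, 45.8, 0, 0]],
])

```text
clock: 7.05
tool_pos: [0.5852, -0.3512, 0.2961]
orientation: [-170.6, 89.8, 159.1]
force: [-0.2, 0.5, -2.0]
opening: 0.0416
```

carry_out([
  [[0, 0, 0, 0, 0, 0], [0, 0, 0, 0, 0, 0]],
])

```text
clock: 7.3
tool_pos: [0.5855, -0.3482, 0.2982]
orientation: [169.3, 89.9, 139.3]
force: [0.2, -0.1, -2.2]
opening: 0.0415
```

Run:
```python
from h import *
import pickle
st()
w=snapshot("wrist");s=snapshot("scene");t=snapshot("side");pickle.dump((w,s,t),open("f.pkl","wb"))
cv2.imwrite("pics/f_w.png",w["color"][:,:,::-1]);cv2.imwrite("pics/f_s.png",s["color"][:,:,::-1]); crop(t,255,125,80,60,10,"f_t")
```

```text
t 7.3 P [ 0.5855 -0.3482  0.2982] jawyaw -29.96 xdir [-8.e-04  7.e-04 -1.e+00] F [ 0.24 -0.06 -2.21] M [-0.05  0.01  0.03] open 0.0415 q [ -14.4   19.3    8.1   -0.   -78.8 -105.6]
```

View pics/f_w.png

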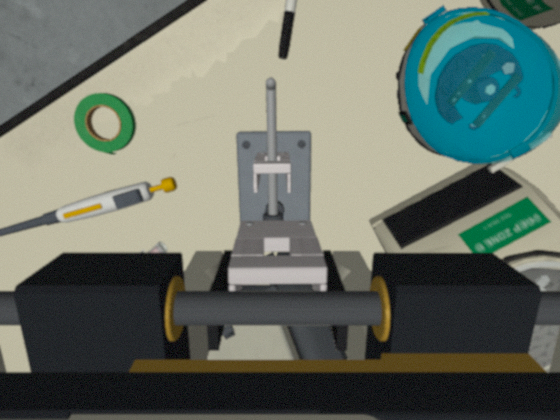

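View pics/f_s.png

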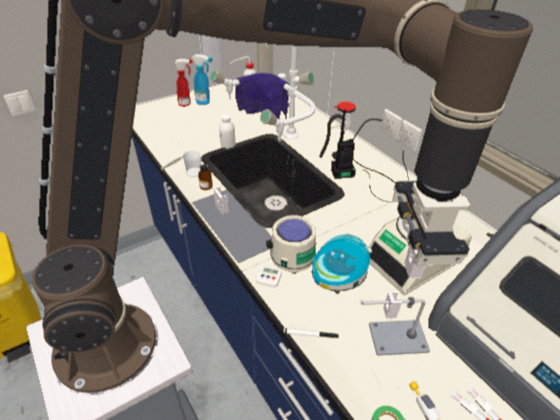

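Run:
```python
from h import *
import pickle
w,s,t=pickle.load(open("f.pkl","rb"))
crop(w,228,70,90,75,8,"g1"); crop(w,228,140,90,75,8,"g2")
```

```text
(no output)
```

View pics/g1.png

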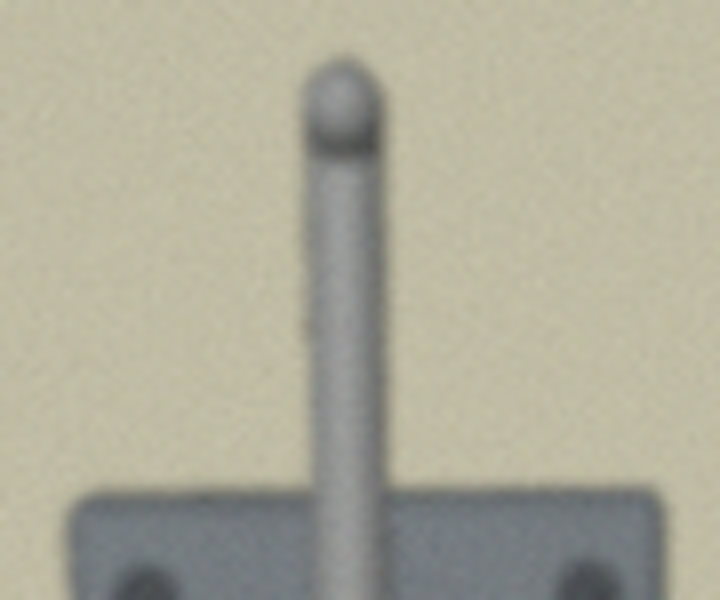

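View pics/g2.png

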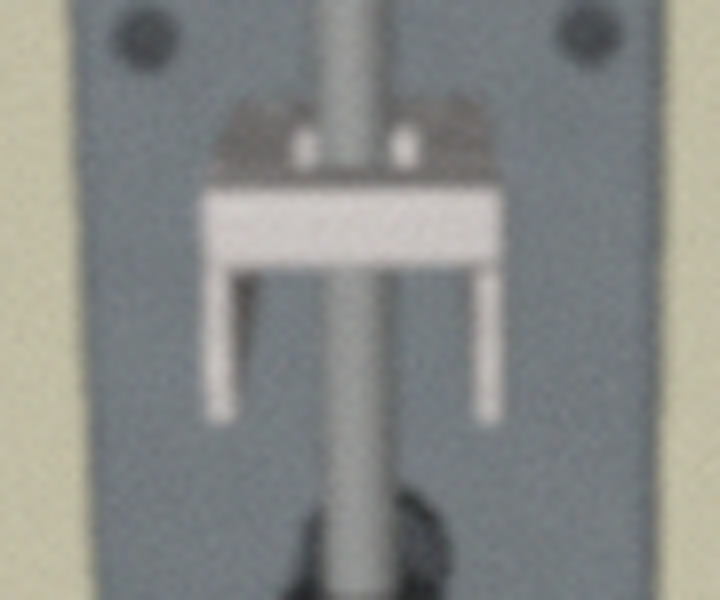

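View pics/f_t.png

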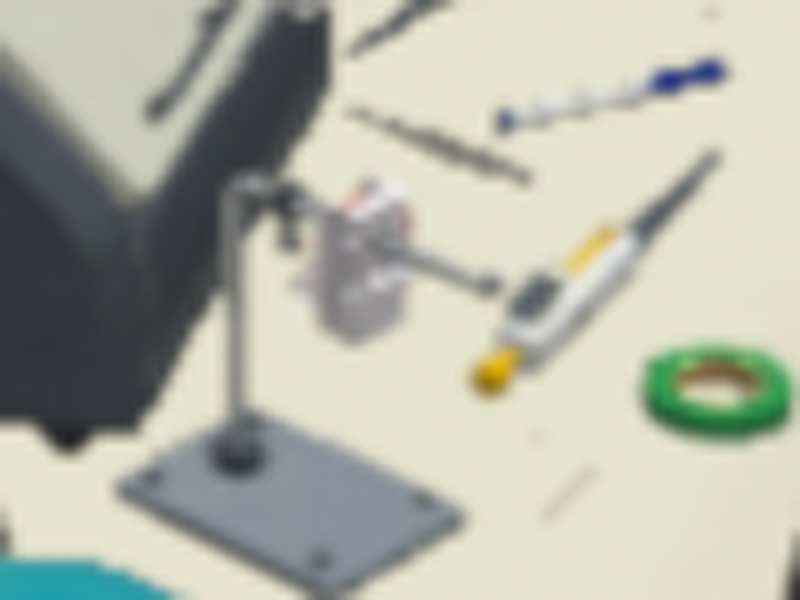

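Run:
```python
from h import *
import pickle
w,s,t=pickle.load(open("f.pkl","rb"))
P,Rm,o=tool()
S1=lambda x,y,o,k:(o[0]+x/k-.5+.5/k, o[1]+y/k-.5+.5/k)
g1=lambda x,y:S1(x,y,(228,70),8); g2=lambda x,y:S1(x,y,(228,140),8)
A=onz(w,*g1(346,180),.150);B=onz(w,*g2(358,570),.150);B2=onz(w,*g2(351,80),.150)
d=B-A; print("bar",A,B,"yaw",np.degrees(np.arctan2(d[1],d[0])), np.degrees(np.arctan2(*(B2-A)[[1,0]])))
tip=onz(w,*g1(342,98),.158); print("tip",tip, "tip extreme",onz(w,*g1(342,57),.155))
q=np.array([onz(w,*g2(*p),.168) for p in [(201,188),(504,188),(206,427),(502,427)]])
print("small W",np.linalg.norm(q[0]-q[1]),"D",np.linalg.norm(q[0]-q[2]),"c",q.mean(0)); 
n=(q[2]+q[3]-q[0]-q[1]);print("small yaw",np.degrees(np.arctan2(n[1],n[0])))
q=np.array([onz(w,*p,.012) for p in [g1(70,495),g1(662,488)]]);print("base W",np.linalg.norm(q[0]-q[1]),q.mean(0)); e=q[1]-q[0]; print("base yaw",np.degrees(np.arctan2(-e[0],e[1])))
e1=tri(w,g1(342,98),s,(361.8,300.6));print(e1, tri(w,g1(342,98),t,(304,153)))
```

```text
bar [ 0.5112872  -0.31147813  0.15      ] [ 0.59632221 -0.35952947  0.15      ] yaw -29.46979697144147 -29.57559192862475
tip [ 0.50487353 -0.30802886  0.158     ] tip extreme [ 0.50151091 -0.30612976  0.155     ]
small W 0.029605730314391846 D 0.024031510806786716 c [ 0.56826716 -0.34350429  0.168     ]
small yaw -29.835512362343895
base W 0.08714915816634931 [ 0.54684993 -0.33144992  0.012     ]
base yaw -29.289815134833113
(array([ 0.50492133, -0.30807108,  0.15839077]), np.float64(9.679312116241575e-05)) (array([ 0.50545204, -0.30779018,  0.15192067]), np.float64(0.0017932156798969256))
```

```bash
cat >> h.py <<'E'
YAW=-29.5
D=np.array([np.cos(np.radians(YAW)),np.sin(np.radians(YAW)),0]);Y=np.array([-D[1],D[0],0]);O=np.array([.5049,-.3080,0])+.143*D
def hk(xc,zt,off,y=0): # off=(top above TCP, cover y, cover z) m in tool frame
    go(O+D*(xc-off[2])+Y*(y-off[1])+np.array([0,0,zt-off[0]]),YAW)
def where(off):
    P,Rm,o=tool(); C=P+Rm@np.array([0,off[1],off[2]])-O
    print("cover hook x %.1f y %.1f top z %.1f"%(C@D*1000,C@Y*1000,(P[2]+off[0])*1000)); F=np.array(o["force"]);print("F hook x,y,z",(F@D).round(2),(F@Y).round(2),F[2].round(2))
MED=(.0163,.0004,.0023)
E
python3 - <<'E'
from h import *
where(MED);hk(-.175,.178,MED);hk(-.175,.298+.0163,MED)
E
```

```text
cover hook x -50.6 y 5.4 top z 315.5
F hook x,y,z -0.27 -0.79 -1.62
shift [ 137.4   -6.4 -124.4] turn [-0.42  0.03 -0.02] rows~ 3.0
shift [   1.1   -6.4 -124.3] turn [-0.42  0.03 -0.02] rows~ 2.0
```

carry_out([
  [[0, -2, -35, 0, 0, 0], [1, -5, -85, -0.4, 0, 0], [1, -6.4, -118, -0.4, 0, 0], [20, -6.4, -124.4, -0.4, 0, 0], [60, -6.4, -124.4, -0.4, 0, 0], [105, -6.4, -124.4, -0.4, 0, 0], [131, -6.4, -124.4, -0.4, 0, 0], [137.4, -6.4, -124.4, -0.4, 0, 0], [137.4, -6.4, -124.4, -0.4, 0, 0], [137.4, -6.4, -124.4, -0.4, 0, 0]],
])

```text
clock: 8.7
tool_pos: [0.4757, -0.2925, 0.1628]
orientation: [10.7, 89.9, -18.9]
force: [-0.1, -0.3, -0.3]
opening: 0.0418
```

Run:
```python
from h import *
import pickle
st();where(MED);hk(-.115,.178,MED)
w=snapshot("wrist");s=snapshot("scene");t=snapshot("side")
crop(w,180,100,200,150,4,"i1");crop(s,330,250,100,75,8,"i2");crop(t,265,120,80,60,10,"i3")
```

```text
t 8.7 P [ 0.4757 -0.2925  0.1628] jawyaw -29.58 xdir [ 2.4e-03 -8.0e-04 -1.0e+00] F [-0.1  -0.33 -0.34] M [-0.06 -0.05  0.02] open 0.0418 q [ -11.5   12.5  -19.5    0.   -57.9 -108.1]
cover hook x -173.7 y -0.5 top z 179.1
F hook x,y,z 0.08 -0.34 -0.34
shift [ 1.2  0.6 58.7] turn [-0.08  0.14 -0.03] rows~ 0.9
```

View pics/i1.png

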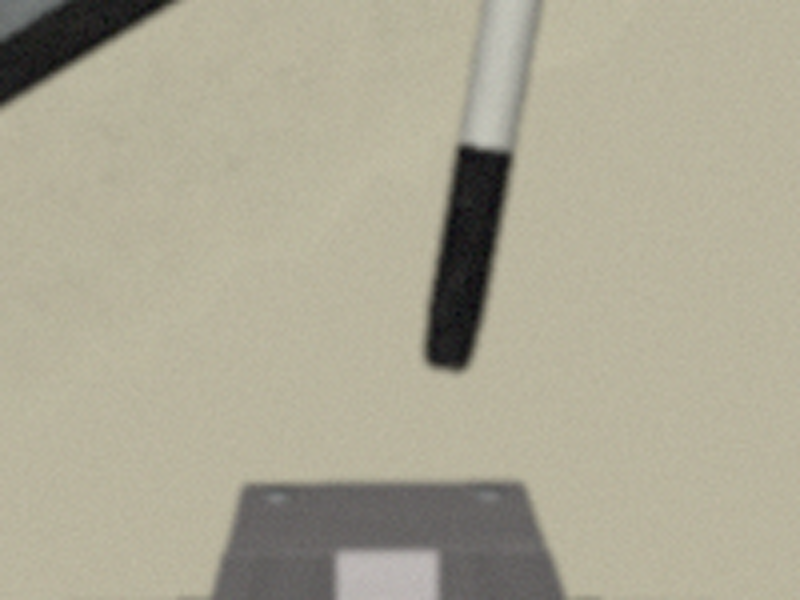

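View pics/i2.png

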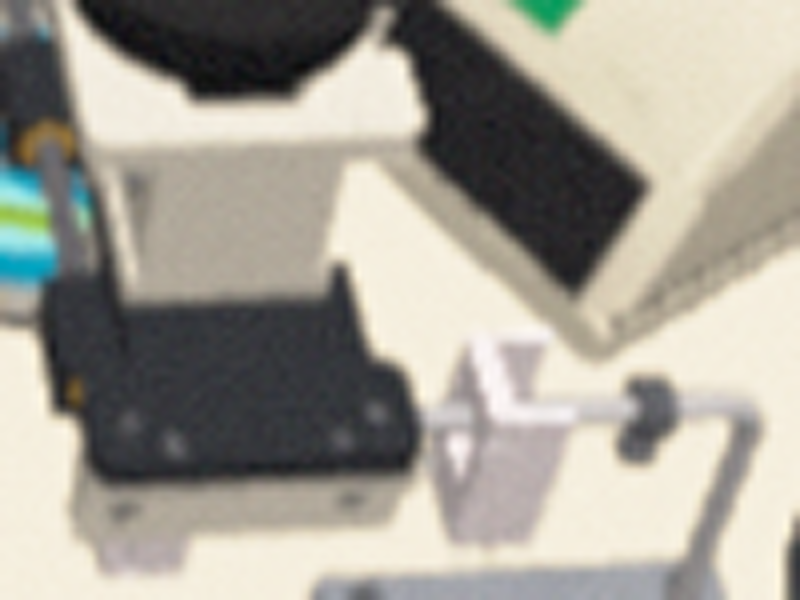

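View pics/i3.png

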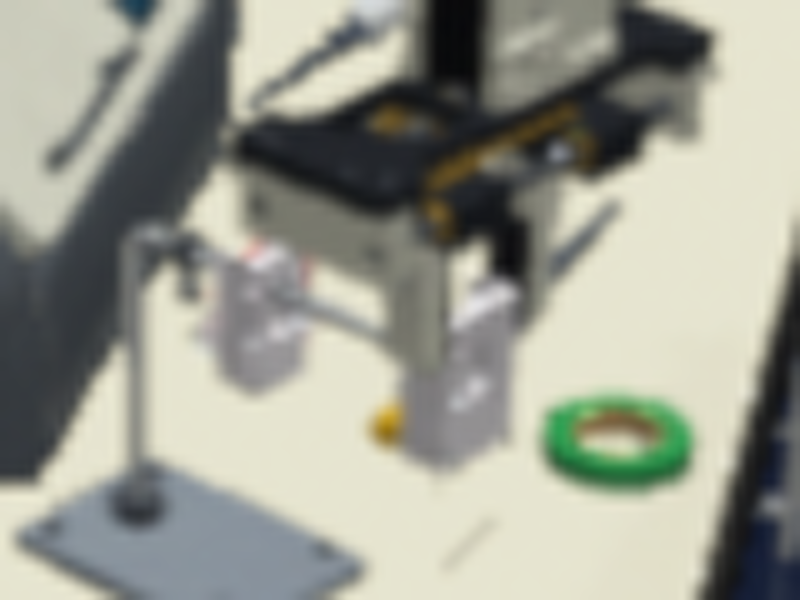

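carry_out([
  [[0.8, 0.5, 8, 0, 0, 0], [0.8, 0.5, 16, 0, 0, 0], [0.8, 0.5, 22, 0, 0, 0], [0.8, 0.5, 26, 0, 0, 0], [0.8, 0.5, 30, 0, 0, 0], [0.8, 0.5, 34, 0, 0, 0]],
])

```text
clock: 9.6
tool_pos: [0.5048, -0.3089, 0.1604]
orientation: [-169.0, 90.0, 161.4]
force: [0.2, 0.2, -1.8]
opening: 0.0417
```

Run:
```python
from h import *
st();where(MED);hk(-.115,.178,MED)
w=snapshot("wrist");s=snapshot("scene");t=snapshot("side")
crop(w,180,100,200,150,4,"j1");crop(t,265,120,80,60,10,"j3")
```

```text
t 9.6 P [ 0.5048 -0.3089  0.1604] jawyaw -29.61 xdir [-1.e-04  0.e+00 -1.e+00] F [ 0.22  0.23 -1.78] M [-0.03 -0.04 -0.01] open 0.0417 q [ -12.6   15.7  -15.4   -0.   -58.9 -107.1]
cover hook x -140.4 y -0.4 top z 176.7
F hook x,y,z 0.08 0.3 -1.78
shift [-1.3  0.5 25.4] turn [-0.11 -0.01  0.  ] rows~ 0.4
```

View pics/j1.png

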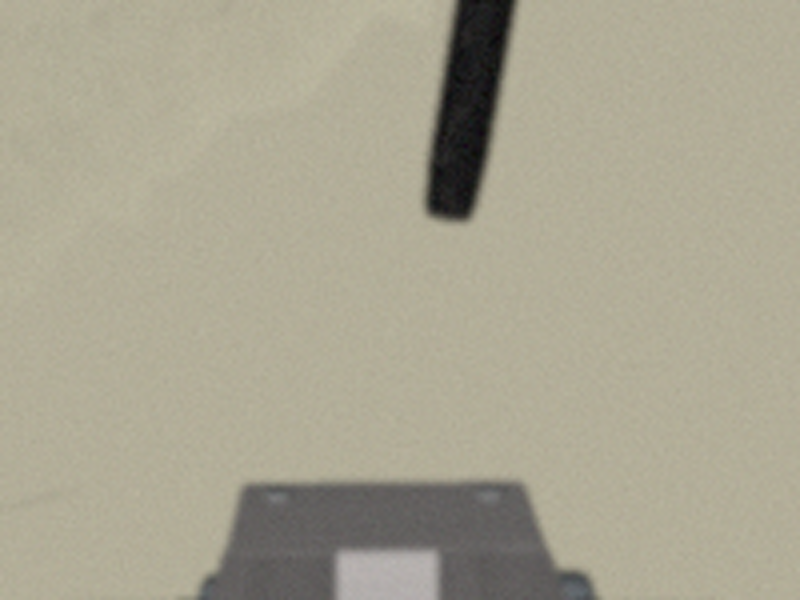

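View pics/j3.png

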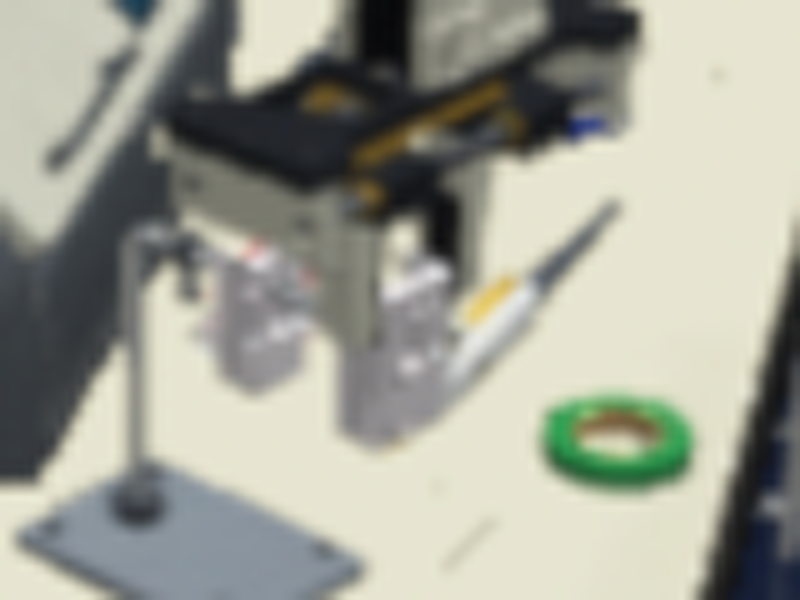

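carry_out([
  [[-1, 0.4, 3, 0, 0, 0], [-1, 0.4, 6, 0, 0, 0], [-1, 0.4, 9, 0, 0, 0], [-1, 0.4, 12, 0, 0, 0]],
])

```text
clock: 10.25
tool_pos: [0.5154, -0.3145, 0.1614]
orientation: [21.1, 90.0, -8.5]
force: [-0.6, 0.5, -1.7]
opening: 0.0419
```

Run:
```python
from h import *
st();where(MED);hk(-.115,.178,MED)
w=snapshot("wrist");crop(w,180,130,200,150,4,"k1")
```

```text
t 10.25 P [ 0.5154 -0.3145  0.1614] jawyaw -29.61 xdir [ 0. -0. -1.] F [-0.64  0.52 -1.67] M [-0.1  -0.02  0.05] open 0.0419 q [ -12.9   16.7  -13.8   -0.   -59.5 -106.7]
cover hook x -128.3 y -0.0 top z 177.7
F hook x,y,z -0.81 0.14 -1.67
shift [-0.3  0.  13.3] turn [-0.11  0.   -0.  ] rows~ 0.2
```

View pics/k1.png

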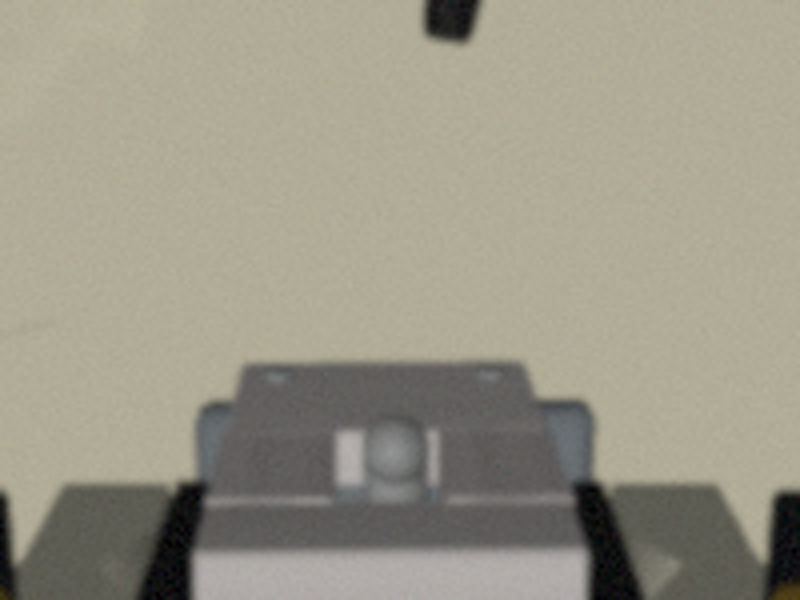

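carry_out([
  [[0, 0.8, 4, 0, 0, 0], [0, 0.8, 8, 0, 0, 0], [0, 0.8, 13, 0, 0, 0], [3, 0.8, 17, 0, 0, 0], [7, 0.8, 22, 0, 0, 0], [8, 0.8, 28, 0, 0, 0], [8, 0.8, 34, 0, 0, 0], [8, 0.8, 40, 0, 0, 0]],
])

```text
clock: 11.3
tool_pos: [0.5509, -0.3337, 0.1535]
orientation: [-3.1, 90.0, -32.7]
force: [-0.7, -0.2, -1.7]
opening: 0.0417
```

Run:
```python
from h import *
st();where(MED)
w=snapshot("wrist");crop(w,180,130,200,150,4,"l1")
```

```text
t 11.3 P [ 0.5509 -0.3337  0.1535] jawyaw -29.61 xdir [ 2.e-04 -1.e-04 -1.e+00] F [-0.7  -0.17 -1.66] M [-0.09 -0.1   0.01] open 0.0417 q [ -13.9   20.7   -9.1    0.   -60.2 -105.7]
cover hook x -88.0 y 0.7 top z 169.8
F hook x,y,z -0.53 -0.5 -1.66
```

View pics/l1.png

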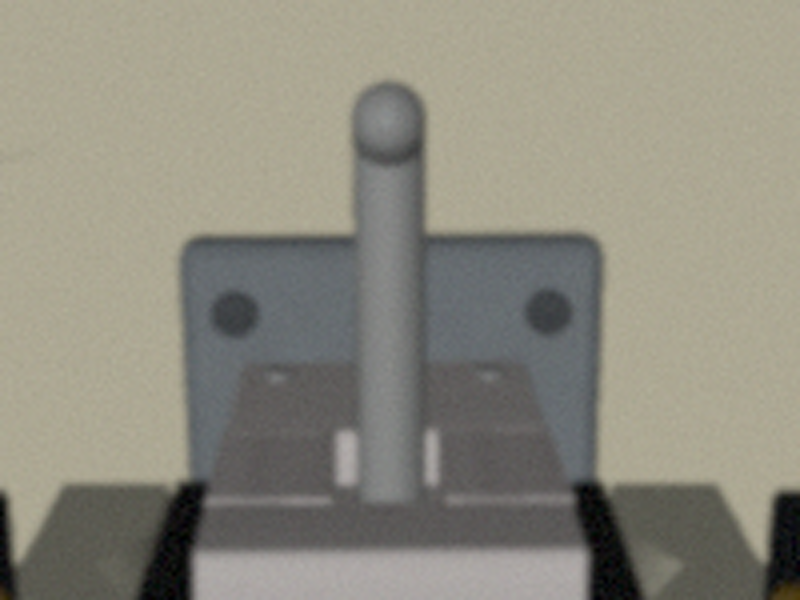

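carry_out([
  [[0, 0, 4, 0, 0, 0], [0, 0, 8, 0, 0, 0], [0, 0, 12, 0, 0, 0], [0, 0, 16, 0, 0, 0], [0, 0, 20, 0, 0, 0], [0, 0, 24, 0, 0, 0], [0, 0, 28, 0, 0, 0], [0, 0, 32, 0, 0, 0], [0, 0, 35, 0, 0, 0]],
])

```text
clock: 12.48
tool_pos: [0.5811, -0.3509, 0.1534]
orientation: [-120.9, 90.0, -150.5]
force: [-0.7, 0.2, -0.4]
opening: 0.0419
```

Run:
```python
from h import *
st();where(MED)
s=snapshot("scene");crop(s,350,260,80,60,10,"m1")
t=snapshot("side");crop(t,265,120,80,60,10,"m2")
```

```text
t 12.47 P [ 0.5811 -0.3509  0.1534] jawyaw -29.61 xdir [-0. -0. -1.] F [-0.74  0.19 -0.44] M [ 0.14  0.3  -0.01] open 0.0419 q [ -14.7   23.7   -4.3    0.   -61.9 -104.9]
cover hook x -53.3 y 0.6 top z 169.7
F hook x,y,z -0.74 -0.2 -0.44
```

View pics/m2.png

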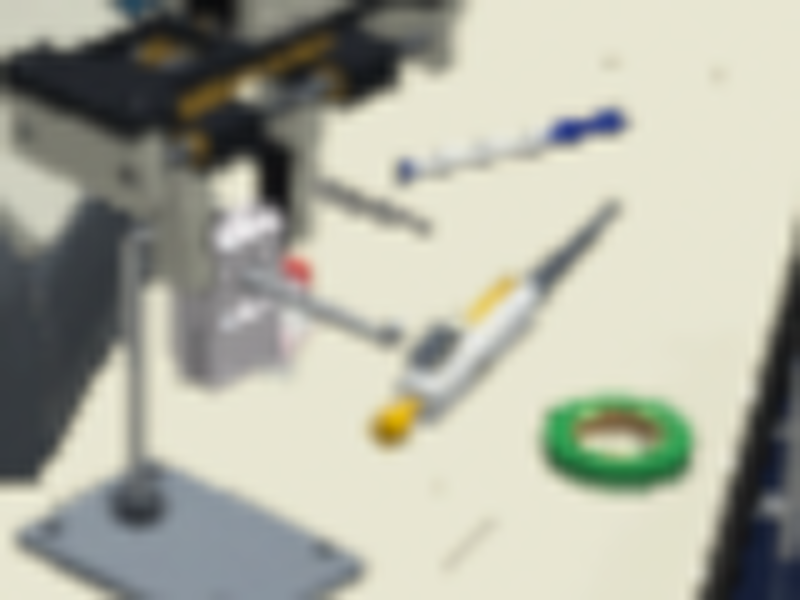

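carry_out([
  [[0.5, 0, 1, 0, 0, 0], [1, 0, 2, 0, 0, 0], [1, 0, 3, 0, 0, 0], [1, 0, 4, 0, 0, 0], [1, 0, 5, 0, 0, 0]],
])

```text
clock: 13.2
tool_pos: [0.5853, -0.3532, 0.1524]
orientation: [132.5, 90.0, 102.8]
force: [-1.1, 0.9, -2.0]
opening: 0.0417
```

Run:
```python
from h import *
st();where(MED)
```

```text
t 13.2 P [ 0.5853 -0.3532  0.1524] jawyaw -29.61 xdir [-0.  0. -1.] F [-1.12  0.89 -2.01] M [ 0.01  0.12 -0.  ] open 0.0417 q [ -14.8   24.2   -3.7   -0.   -62.1 -104.8]
cover hook x -48.5 y 0.6 top z 168.7
F hook x,y,z -1.41 0.22 -2.01
```

carry_out([
  [[0.4, 0, 0.6, 0, 0, 0], [0.8, 0, 1.2, 0, 0, 0], [0.8, 0, 1.8, 0, 0, 0], [0.8, 0, 2.4, 0, 0, 0]],
])

```text
clock: 13.7
tool_pos: [0.5873, -0.3544, 0.1516]
orientation: [-115.8, 90.0, -145.4]
force: [-1.4, 0.2, -1.4]
opening: 0.0414
```

Run:
```python
from h import *
st();where(MED)
```

```text
t 13.7 P [ 0.5873 -0.3544  0.1516] jawyaw -29.61 xdir [-0. -0. -1.] F [-1.43  0.22 -1.36] M [0.09 0.23 0.01] open 0.0414 q [ -14.9   24.4   -3.5    0.   -62.1 -104.7]
cover hook x -46.1 y 0.6 top z 167.9
F hook x,y,z -1.35 -0.52 -1.36
```

carry_out([
  [[0.4, 0, 0.6, 0, 0, 0], [0.6, 0, 1.2, 0, 0, 0], [0.6, 0, 1.8, 0, 0, 0], [0.6, 0, 2.4, 0, 0, 0]],
])

```text
clock: 14.2
tool_pos: [0.5893, -0.3556, 0.1513]
orientation: [-45.9, 90.0, -75.5]
force: [-1.6, 1.9, 3.3]
opening: 0.042
```

Run:
```python
from h import *
st();where(MED)
```

```text
t 14.2 P [ 0.5893 -0.3556  0.1513] jawyaw -29.61 xdir [ 0.e+00 -1.e-04 -1.e+00] F [-1.64  1.89  3.33] M [0.56 1.   0.01] open 0.042 q [ -14.9   24.7   -3.2    0.   -62.2 -104.7]
cover hook x -43.8 y 0.6 top z 167.6
F hook x,y,z -2.35 0.84 3.33
```

carry_out([
  [[-0.15, 0, 0.5, 0, 0, 0], [-0.15, 0, 1, 0, 0, 0], [-0.15, 0, 1.5, 0, 0, 0]],
])

```text
clock: 14.58
tool_pos: [0.5907, -0.3563, 0.1513]
orientation: [-130.1, 90.0, -159.7]
force: [-2.5, 2.1, 3.6]
opening: 0.0415
```

Run:
```python
from h import *
st();where(MED)
```

```text
t 14.57 P [ 0.5907 -0.3563  0.1513] jawyaw -29.61 xdir [-1.e-04 -0.e+00 -1.e+00] F [-2.5   2.13  3.63] M [ 0.58  1.07 -0.03] open 0.0415 q [ -15.    24.8   -2.9    0.   -62.3 -104.7]
cover hook x -42.3 y 0.6 top z 167.6
F hook x,y,z -3.22 0.62 3.63
```

carry_out([
  [[-0.1, 0, 0.5, 0, 0, 0], [-0.1, 0, 1, 0, 0, 0], [-0.1, 0, 1.5, 0, 0, 0]],
])

```text
clock: 14.95
tool_pos: [0.592, -0.3571, 0.1513]
orientation: [35.1, 90.0, 5.5]
force: [-3.3, 1.1, 2.5]
opening: 0.0419
```

Run:
```python
from h import *
st();where(MED)
```

```text
t 14.95 P [ 0.592  -0.3571  0.1513] jawyaw -29.61 xdir [ 0.  0. -1.] F [-3.3   1.08  2.53] M [0.54 0.99 0.04] open 0.0419 q [ -15.    24.9   -2.7   -0.   -62.4 -104.6]
cover hook x -40.7 y 0.6 top z 167.6
F hook x,y,z -3.4 -0.69 2.53
```

carry_out([
  [[-0.1, 0, 0.5, 0, 0, 0], [-0.1, 0, 1, 0, 0, 0], [-0.1, 0, 1.5, 0, 0, 0]],
])

```text
clock: 15.32
tool_pos: [0.5926, -0.3573, 0.1513]
orientation: [-178.4, 89.9, 152.0]
force: [-5.4, 3.5, 5.3]
opening: 0.0419
```

Run:
```python
from h import *
st();where(MED)
```

```text
t 15.32 P [ 0.5926 -0.3573  0.1513] jawyaw -29.61 xdir [-1.5e-03  8.0e-04 -1.0e+00] F [-5.36  3.47  5.33] M [1.65 2.15 0.06] open 0.0419 q [ -15.    25.    -2.5   -0.   -62.5 -104.6]
cover hook x -40.1 y 0.6 top z 167.6
F hook x,y,z -6.37 0.39 5.33
```

carry_out([
  [[-0.1, 0, 0.3, 0, 0, 0], [-0.1, 0, 0.3, 0, 0, 0]],
])

```text
clock: 15.58
tool_pos: [0.5925, -0.3574, 0.1513]
orientation: [-178.1, 89.9, 152.3]
force: [-6.1, 4.5, 5.2]
opening: 0.0416
```

Run:
```python
from h import *
st();where(MED)
```

```text
t 15.57 P [ 0.5925 -0.3574  0.1513] jawyaw -29.62 xdir [-0.002   0.0011 -1.    ] F [-6.07  4.49  5.18] M [1.53 2.09 0.03] open 0.0416 q [ -15.    25.    -2.5   -0.   -62.6 -104.6]
cover hook x -40.1 y 0.6 top z 167.6
F hook x,y,z -7.49 0.92 5.18
```

carry_out([
  [[-0.1, 0, 0.4, 0, 0, 0], [-0.1, 0, 0.7, 0, 0, 0], [-0.1, 0, 0.7, 0, 0, 0]],
])

```text
clock: 15.95
tool_pos: [0.5925, -0.3574, 0.1512]
orientation: [-178.3, 89.8, 152.0]
force: [-7.1, 5.7, 5.3]
opening: 0.0415
```

Run:
```python
from h import *
st();where(MED)
```

```text
t 15.95 P [ 0.5925 -0.3574  0.1512] jawyaw -29.62 xdir [-0.0032  0.0017 -1.    ] F [-7.13  5.71  5.32] M [2.12 2.68 0.02] open 0.0415 q [-1.500e+01  2.510e+01 -2.400e+00 -1.000e-01 -6.270e+01 -1.046e+02]
cover hook x -40.1 y 0.6 top z 167.5
F hook x,y,z -9.01 1.46 5.32
```

carry_out([
  [[-0.1, 0, 0.5, 0, 0, 0], [-0.1, 0, 0.9, 0, 0, 0], [-0.1, 0, 0.9, 0, 0, 0], [-0.1, 0, 0.9, 0, 0, 0], [-0.1, 0, 0.9, 0, 0, 0], [-0.1, 0, 0.9, 0, 0, 0]],
])

```text
clock: 16.7
tool_pos: [0.5926, -0.3574, 0.1513]
orientation: [-178.2, 89.7, 152.2]
force: [-9.9, 7.4, 6.5]
opening: 0.0419
```

Run:
```python
from h import *
st();where(MED)
```

```text
t 16.7 P [ 0.5926 -0.3574  0.1513] jawyaw -29.62 xdir [-0.0045  0.0024 -1.    ] F [-9.88  7.36  6.47] M [2.75 3.55 0.04] open 0.0419 q [-1.500e+01  2.520e+01 -2.300e+00 -1.000e-01 -6.280e+01 -1.045e+02]
cover hook x -40.0 y 0.6 top z 167.6
F hook x,y,z -12.22 1.54 6.47
```

carry_out([
  [[0, 0, 0, 0, 0, 0], [0, 0, 0, 0, 0, 0], [0, 0, -1, 0, 0, 0], [-0.2, 0, -2, 0, 0, 0], [-0.2, 0, -2.2, 0, 0, 0]],
])

```text
clock: 17.32
tool_pos: [0.5925, -0.3574, 0.1513]
orientation: [179.7, 89.9, 150.1]
force: [-3.8, 2.2, -0.5]
opening: 0.0418
```

Run:
```python
from h import *
st();where(MED)
```

```text
t 17.32 P [ 0.5925 -0.3574  0.1513] jawyaw -29.62 xdir [-1.1e-03  7.0e-04 -1.0e+00] F [-3.78  2.23 -0.5 ] M [0.91 1.41 0.06] open 0.0418 q [ -15.    25.    -2.6   -0.   -62.5 -104.6]
cover hook x -40.2 y 0.6 top z 167.6
F hook x,y,z -4.39 0.08 -0.5
```

carry_out([
  [[0.1, 0, -0.5, 0, 0, 0], [0.1, 0, -0.5, 0, 0, 0]],
])

```text
clock: 17.58
tool_pos: [0.5925, -0.3573, 0.1514]
orientation: [173.0, 90.0, 143.3]
force: [-2.8, 2.4, -1.9]
opening: 0.0422
```

carry_out([
  [[0, 0, 0, 0, 0, 0], [0, 0, 0, 0, 0, 0], [0, 0, 0, 0, 0, 0], [0, 0, 0, 0, 0, 0], [0, 0, 0, 0, 0, 0]],
], hand=-1)

```text
clock: 18.2
tool_pos: [0.5927, -0.3574, 0.1518]
orientation: [-1.5, 90.0, -31.2]
force: [-0.4, 0.6, -0.3]
opening: 0.0845
```

Run:
```python
from h import *
st();where(MED)
w=snapshot("wrist");crop(w,180,100,200,150,4,"n1")
t=snapshot("side");crop(t,265,120,80,60,10,"n2")
```

```text
t 18.2 P [ 0.5927 -0.3574  0.1518] jawyaw -29.61 xdir [ 2.e-04 -1.e-04 -1.e+00] F [-0.41  0.6  -0.31] M [-0.12 -0.06  0.02] open 0.0845 q [ -15.    25.    -2.6    0.   -62.4 -104.6]
cover hook x -39.9 y 0.6 top z 168.1
F hook x,y,z -0.65 0.32 -0.31
```

View pics/n1.png

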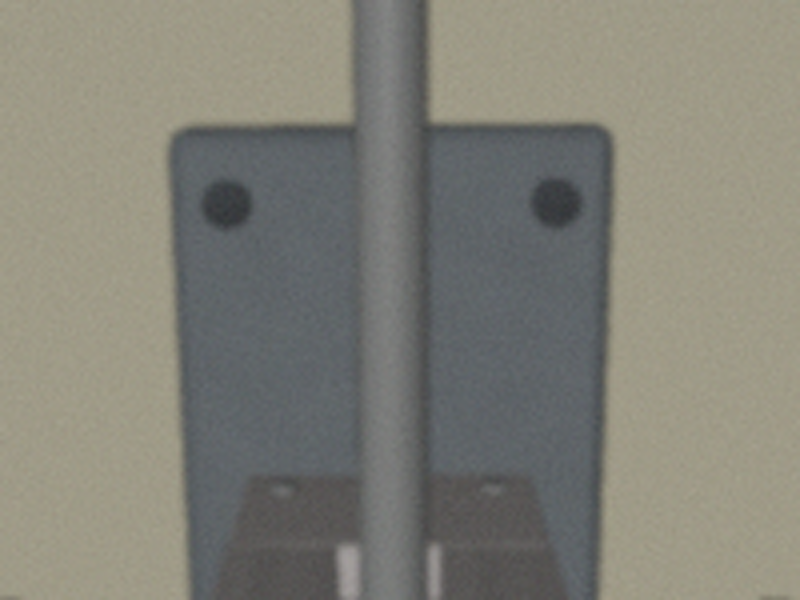

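View pics/n2.png

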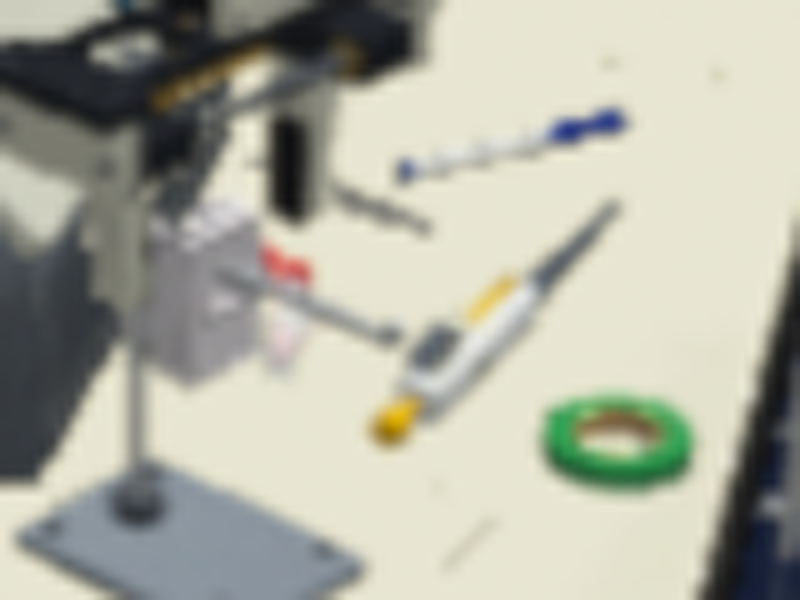

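carry_out([
  [[-10, 0, 0, 0, 0, 0], [-45, 0, 0, 0, 0, 0], [-95, 0, 0, 0, 0, 0], [-130, 0, 0, 0, 0, 0], [-140, 0, 0, 0, 0, 0], [-140, 0, 0, 0, 0, 0]],
])

```text
clock: 19.05
tool_pos: [0.5927, -0.3573, 0.2926]
orientation: [21.4, 89.9, -8.2]
force: [-0.3, 0.5, -0.9]
opening: 0.0875
```

Run:
```python
from h import *
import pickle
st()
w=snapshot("wrist");crop(w,217,130,120,90,6,"o1");pickle.dump(w,open("o.pkl","wb"))
for f in (0,1): go([.4596,.2938,.30],-3,f)
```

```text
t 19.05 P [ 0.5927 -0.3573  0.2926] jawyaw -29.61 xdir [ 1.4e-03 -2.0e-04 -1.0e+00] F [-0.3   0.49 -0.88] M [-0.07  0.01  0.02] open 0.0875 q [ -15.    20.4    9.    -0.   -78.5 -104.6]
shift [  -8.3  500.3 -437.1] turn [-26.62  -0.03  -0.03] rows~ 10.6
shift [  -8.3  500.3 -437.1] turn [ 1.5338e+02 -3.0000e-02  5.0000e-02] rows~ 14.3
```

View pics/o1.png

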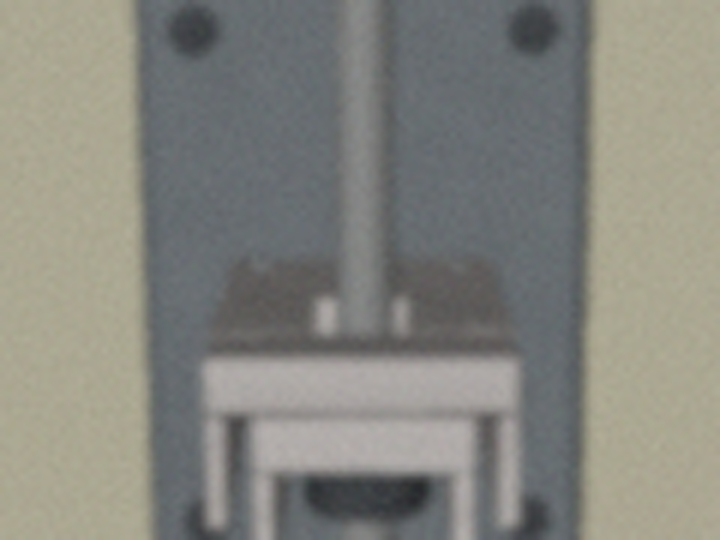

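carry_out([
  [[0, 25, -22, -1, 0, 0], [-1, 60, -52, -3, 0, 0], [-2, 105, -92, -6, 0, 0], [-3, 150, -131, -8, 0, 0], [-4, 195, -170, -10, 0, 0], [-4, 240, -210, -13, 0, 0], [-5, 285, -249, -15, 0, 0], [-6, 330, -288, -18, 0, 0], [-7, 375, -328, -20, 0, 0], [-8, 420, -367, -22, 0, 0]],
])

```text
clock: 20.35
tool_pos: [0.4797, 0.1906, 0.2985]
orientation: [-135.8, 89.9, -143.4]
force: [1.1, -0.1, 0.6]
opening: 0.0878
```

Run:
```python
from h import *
st()
go([.4586,.2938,.27],-3)
```

```text
t 20.35 P [0.4797 0.1906 0.2985] jawyaw -7.54 xdir [-0.0016 -0.0012 -1.    ] F [ 1.13 -0.06  0.56] M [-0.07 -0.22  0.02] open 0.0878 q [  43.5    3.1  -12.2   -0.   -74.7 -141. ]
shift [ 28.5  99.6 -34.4] turn [-4.54 -0.08  0.08] rows~ 1.7
```

carry_out([
  [[10, 45, -15, -2, 0, 0], [20, 75, -26, -3.5, 0, 0], [28, 95, -33, -4.5, 0, 0], [28.5, 99.6, -34.4, -4.5, 0, 0], [28.5, 99.6, -34.4, -4.5, 0, 0], [28.5, 99.6, -34.4, -4.5, 0, 0]],
])

```text
clock: 21.1
tool_pos: [0.4605, 0.2916, 0.2716]
orientation: [37.4, 90.0, 34.2]
force: [0.2, -0.2, 0.5]
opening: 0.0873
```

Run:
```python
from h import *
import pickle
st()
w=snapshot("wrist");crop(w,217,130,120,90,6,"p1");pickle.dump(w,open("p.pkl","wb"));cv2.imwrite("pics/p_full.png",w["color"][:,:,::-1])
```

```text
t 21.1 P [0.4605 0.2916 0.2716] jawyaw -3.18 xdir [ 4.e-04  2.e-04 -1.e+00] F [ 0.25 -0.18  0.52] M [-0.06 -0.07  0.03] open 0.0873 q [  52.9    6.7  -11.7    0.   -71.5 -146.1]
```

View pics/p1.png

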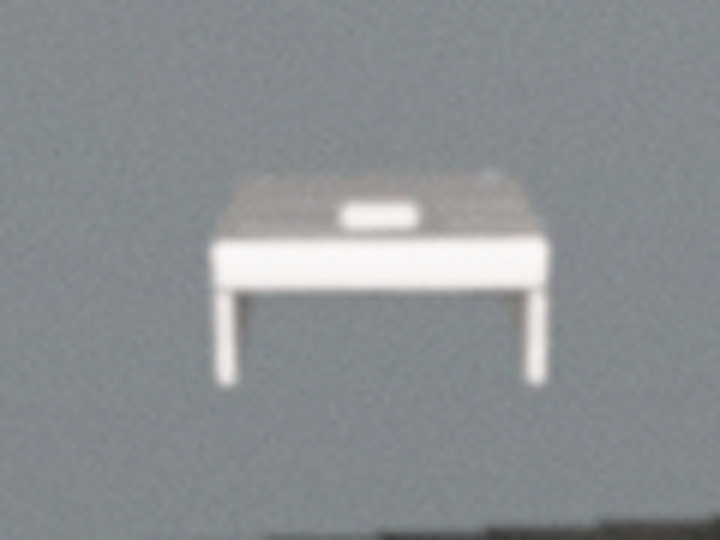

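View pics/p_full.png

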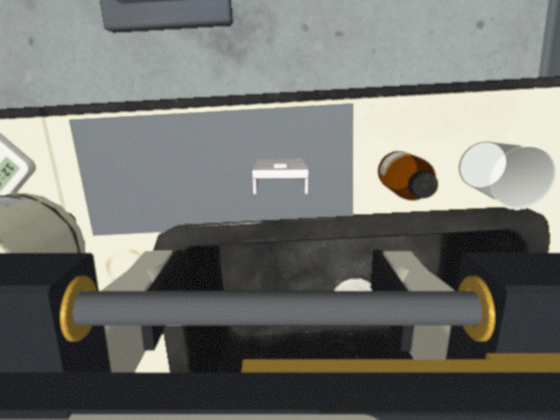

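Run:
```python
from h import *
import pickle
w=pickle.load(open("p.pkl","rb"))
S1=lambda x,y,o=(217,130),k=6:(o[0]+x/k-.5+.5/k, o[1]+y/k-.5+.5/k)
q=np.array([onz(w,*S1(*p),.076) for p in [(210,240),(551,237),(214,387),(549,387)]])
print("W",np.linalg.norm(q[0]-q[1]),"D",np.linalg.norm(q[0]-q[2]));c=q.mean(0);print(c)
y=q[1]-q[0];print("yaw",np.degrees(np.arctan2(-y[0],y[1])))
print("bottle top",onz(w,423,185,.088))
yw=-3.1;d=np.array([np.cos(np.radians(yw)),np.sin(np.radians(yw)),0])
c=c-d*.003;c[2]=.082; go(c,yw); c[2]=.060; go(c,yw)
```

```text
W 0.054809356920754296 D 0.02434842338590291
[0.46064806 0.29445179 0.076     ]
yaw -2.668468730875063
bottle top [0.46857102 0.42888688 0.088     ]
shift [189.7   2.7  -3.1] turn [-0.08  0.03 -0.03] rows~ 3.0
shift [211.7   2.7  -3.1] turn [-0.08  0.03 -0.03] rows~ 3.4
```

carry_out([
  [[50, 2.7, -3.1, -0.2, 0, 0], [105, 2.7, -3.1, -0.2, 0, 0], [155, 2.7, -3.1, -0.2, 0, 0], [185, 2.7, -3.1, -0.2, 0, 0], [200, 2.7, -3.1, -0.2, 0, 0], [208, 2.7, -3.1, -0.2, 0, 0], [211.7, 2.7, -3.1, -0.2, 0, 0], [211.7, 2.7, -3.1, -0.2, 0, 0]],
])

```text
clock: 22.15
tool_pos: [0.4576, 0.2956, 0.0603]
orientation: [52.0, 89.9, 49.1]
force: [0.9, -0.3, 0.6]
opening: 0.0874
```

carry_out([
  [[0, 0, 0, 0, 0, 0], [0, 0, 0, 0, 0, 0], [0, 0, 0, 0, 0, 0], [0, 0, 0, 0, 0, 0], [0, 0, 0, 0, 0, 0]],
], hand=1)

```text
clock: 22.78
tool_pos: [0.4572, 0.2953, 0.0597]
orientation: [48.5, 90.0, 45.6]
force: [-0.3, 0.4, 0.1]
opening: 0.0537
```

Run:
```python
from h import *
st()
w=snapshot("wrist")
crop(w,180,130,200,150,4,"q2")
```

```text
t 22.77 P [0.4572 0.2953 0.0597] jawyaw -2.91 xdir [ 1.e-04  1.e-04 -1.e+00] F [-0.32  0.37  0.12] M [-0.06  0.07  0.09] open 0.0537 q [  53.5   18.1  -27.8    0.   -44.1 -146.4]
```

View pics/q2.png

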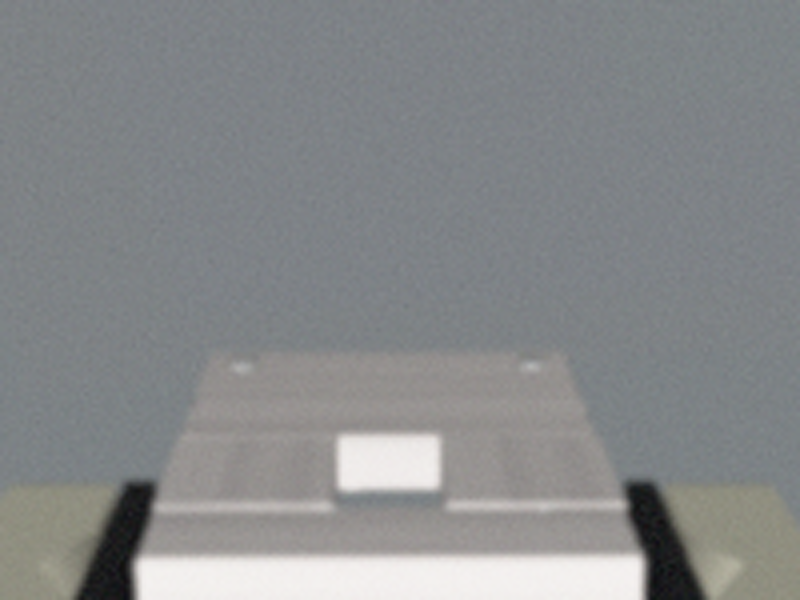

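Run:
```python
from h import *
w=snapshot("wrist");P,Rm,o=tool()
for x in (135,645):
    a=onz(w,180+x/4,130+556/4,.076);print((Rm.T@(a-P)*1000).round(1))
```

```text
[-16.3 -26.4  -8.8]
[-16.3  26.7  -8.8]
```

carry_out([
  [[-10, 0, 0, 0, 0, 0], [-40, 0, 0, 0, 0, 0], [-90, 0, 0, 0, 0, 0], [-145, 0, 0, 0, 0, 0], [-195, 0, 0, 0, 0, 0], [-225, 0, 0, 0, 0, 0], [-230, 0, 0, 0, 0, 0]],
])

```text
clock: 23.75
tool_pos: [0.4577, 0.2957, 0.2923]
orientation: [52.9, 89.7, 50.0]
force: [0.1, -0.5, -2.2]
opening: 0.0542
```

```bash
cat >> h.py <<'E'
LAR=(.0163,.0005,.0029)
E
python3 - <<'E'
from h import *
st();hk(-.178,.306,LAR)
E
```

```text
t 23.75 P [0.4577 0.2957 0.2923] jawyaw -2.91 xdir [ 0.0028  0.0034 -1.    ] F [ 0.11 -0.54 -2.19] M [0.01 0.01 0.02] open 0.0542 q [  53.5    6.    -9.9    0.   -73.9 -146.4]
shift [   0.7 -584.1   43.7] turn [26.59  0.1  -0.23] rows~ 9.4
```

carry_out([
  [[0, -30, 2, 1, 0, 0], [0, -80, 6, 3.5, 0, 0], [0, -138, 10, 6, 0, 0], [0, -198, 15, 9, 0, 0], [0, -258, 19, 12, 0, 0], [0, -318, 24, 15, 0, 0], [0, -378, 28, 18, 0, 0], [0, -438, 33, 20.5, 0, 0], [0, -498, 37, 23, 0, 0], [0, -550, 41, 25.5, 0, 0]],
])

```text
clock: 25.0
tool_pos: [0.4682, -0.2585, 0.2882]
orientation: [-170.0, 89.9, 161.5]
force: [1.3, 1.2, -1.8]
opening: 0.0537
```

```bash
sed -i 's/^LAR=.*/LAR=(.0163,.0002,.0031)/' h.py
python3 - <<'E'
from h import *
st();where(LAR);hk(-.178,.306,LAR);hk(-.178,.178,LAR)
E
```

```text
t 25.0 P [ 0.4682 -0.2585  0.2882] jawyaw -28.58 xdir [-2.3e-03  8.0e-04 -1.0e+00] F [ 1.32  1.16 -1.83] M [ 0.04 -0.24  0.01] open 0.0537 q [  -7.9    5.3  -11.2   -0.   -73.7 -110.7]
cover hook x -196.2 y 25.3 top z 304.5
F hook x,y,z 0.58 1.66 -1.83
shift [ -1.6 -25.5  17.8] turn [ 0.92 -0.14  0.03] rows~ 0.5
shift [126.4 -25.5  18.1] turn [ 0.92 -0.14  0.03] rows~ 2.1
```

carry_out([
  [[0, -17, 12, 0.9, 0, 0], [5, -24, 17, 0.9, 0, 0], [30, -25, 18, 0.9, 0, 0], [75, -25, 18, 0.9, 0, 0], [110, -25, 18, 0.9, 0, 0], [124, -25, 18, 0.9, 0, 0], [126, -25, 18, 0.9, 0, 0], [126, -25, 18, 0.9, 0, 0], [126, -25, 18, 0.9, 0, 0]],
])

```text
clock: 26.12
tool_pos: [0.4749, -0.2868, 0.1649]
orientation: [13.5, 89.9, -15.7]
force: [-0.3, -0.1, -1.6]
opening: 0.0539
```

Run:
```python
from h import *
st();where(LAR);hk(-.135,.178,LAR,.0005)
s=snapshot("scene");t=snapshot("side");crop(s,330,260,100,75,8,"r2");crop(t,265,120,80,60,10,"r3")
```

```text
t 26.12 P [ 0.4749 -0.2868  0.1649] jawyaw -29.3 xdir [ 2.2e-03 -6.0e-04 -1.0e+00] F [-0.31 -0.05 -1.62] M [-0.1  -0.04 -0.  ] open 0.0539 q [ -10.9   12.1  -19.7    0.   -58.1 -108.4]
cover hook x -176.4 y 3.8 top z 181.2
F hook x,y,z -0.25 -0.2 -1.62
shift [ 3.3 -3.5 41.4] turn [ 0.2   0.13 -0.03] rows~ 0.7
```

View pics/r2.png

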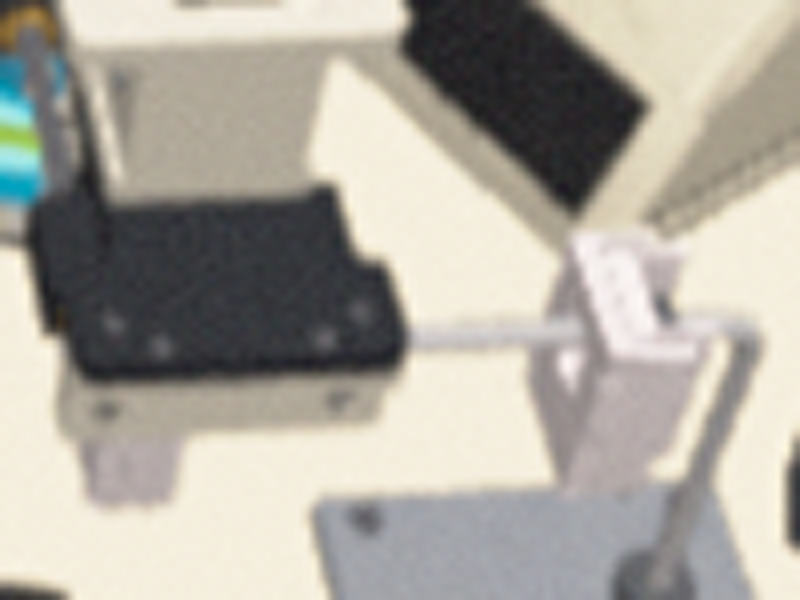

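carry_out([
  [[2.5, -3.4, 2, 0.2, 0, 0], [2.5, -3.4, 4, 0.2, 0, 0], [2.5, -3.4, 4, 0.2, 0, 0]],
])

```text
clock: 26.6
tool_pos: [0.4761, -0.2918, 0.161]
orientation: [-142.3, 90.0, -171.8]
force: [-0.5, -0.4, -0.8]
opening: 0.0541
```

Run:
```python
from h import *
st();where(LAR);hk(-.135,.178,LAR,.0005)
```

```text
t 26.6 P [ 0.4761 -0.2918  0.161 ] jawyaw -29.52 xdir [-2.e-04 -0.e+00 -1.e+00] F [-0.5  -0.4  -0.83] M [-0.06 -0.01  0.01] open 0.0541 q [ -11.4   12.7  -19.5    0.   -57.9 -108.1]
cover hook x -173.0 y 0.1 top z 177.3
F hook x,y,z -0.23 -0.6 -0.83
shift [-0.7  0.4 38. ] turn [-0.02 -0.01  0.01] rows~ 0.6
```

carry_out([
  [[-0.7, 0.6, 8, 0, 0, 0], [-0.7, 0.6, 16, 0, 0, 0], [-0.7, 0.6, 23, 0, 0, 0], [-0.7, 0.6, 27, 0, 0, 0], [-0.7, 0.6, 30, 0, 0, 0], [-0.7, 0.6, 33, 0, 0, 0]],
])

```text
clock: 27.35
tool_pos: [0.505, -0.3074, 0.1617]
orientation: [-173.2, 90.0, 157.3]
force: [0.0, -0.5, -2.4]
opening: 0.054
```

Run:
```python
from h import *
st();where(LAR)
w=snapshot("wrist");crop(w,180,130,200,150,4,"s1")
```

```text
t 27.35 P [ 0.505  -0.3074  0.1617] jawyaw -29.52 xdir [-1.e-04  1.e-04 -1.e+00] F [ 0.04 -0.52 -2.36] M [-0.03 -0.05 -0.06] open 0.054 q [ -12.4   15.6  -15.4   -0.   -59.1 -107.1]
cover hook x -140.1 y 0.8 top z 178.0
F hook x,y,z 0.29 -0.43 -2.36
```

View pics/s1.png

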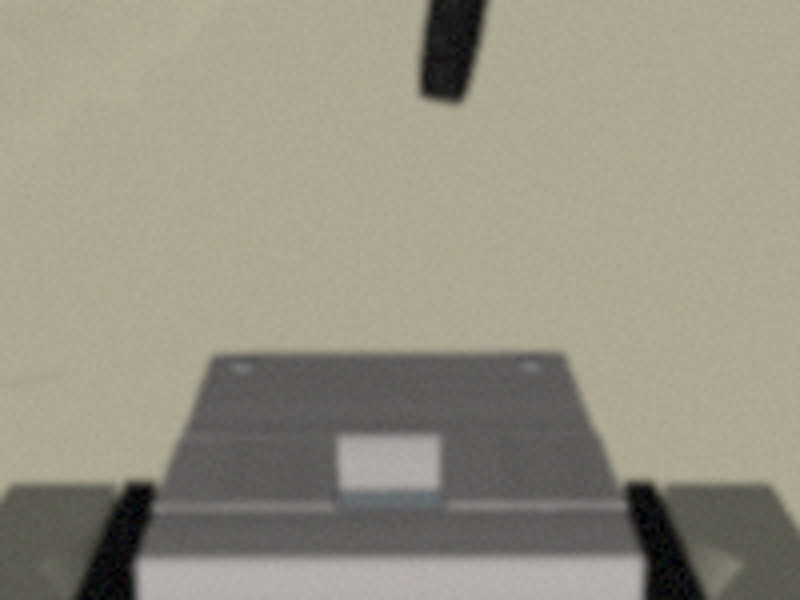

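carry_out([
  [[0, 0, 3, 0, 0, 0], [0, 0, 6, 0, 0, 0], [0, 0, 9, 0, 0, 0], [0, 0, 12, 0, 0, 0]],
])

```text
clock: 27.9
tool_pos: [0.5156, -0.3133, 0.1618]
orientation: [38.0, 90.0, 8.5]
force: [0.1, 0.6, -3.1]
opening: 0.0535
```

Run:
```python
from h import *
st();where(LAR)
w=snapshot("wrist");crop(w,180,130,200,150,4,"s2")
```

```text
t 27.9 P [ 0.5156 -0.3133  0.1618] jawyaw -29.51 xdir [ 0.  0. -1.] F [ 0.09  0.58 -3.11] M [-0.08 -0.07 -0.01] open 0.0535 q [ -12.8   16.7  -13.8   -0.   -59.5 -106.8]
cover hook x -128.0 y 0.8 top z 178.1
F hook x,y,z -0.2 0.55 -3.11
```

View pics/s2.png

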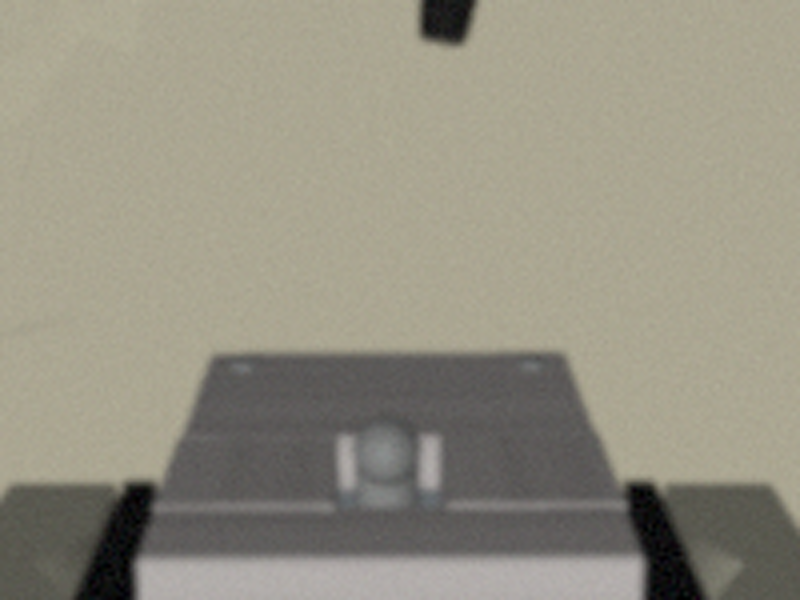

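carry_out([
  [[0, 0, 5, 0, 0, 0], [0, 0, 10, 0, 0, 0], [0, 0, 15, 0, 0, 0], [4, 0, 19, 0, 0, 0], [8, 0, 24, 0, 0, 0], [8, 0, 31, 0, 0, 0], [8, 0, 38, 0, 0, 0], [8, 0, 45, 0, 0, 0], [8, 0, 50, 0, 0, 0], [8, 0, 52, 0, 0, 0]],
])

```text
clock: 29.2
tool_pos: [0.561, -0.339, 0.1537]
orientation: [149.4, 90.0, 119.8]
force: [-0.4, -1.1, -2.0]
opening: 0.054
```

Run:
```python
from h import *
st();where(LAR)
w=snapshot("wrist");crop(w,180,130,200,150,4,"s3")
t=snapshot("side");crop(t,265,120,80,60,10,"s4");s=snapshot("scene");crop(s,350,260,80,60,10,"s5")
```

```text
t 29.2 P [ 0.561  -0.339   0.1537] jawyaw -29.51 xdir [-0.  0. -1.] F [-0.44 -1.1  -1.95] M [-0.06  0.01  0.04] open 0.054 q [ -14.1   21.7   -7.5   -0.   -60.8 -105.4]
cover hook x -75.8 y 0.8 top z 170.0
F hook x,y,z 0.16 -1.17 -1.95
```

View pics/s3.png

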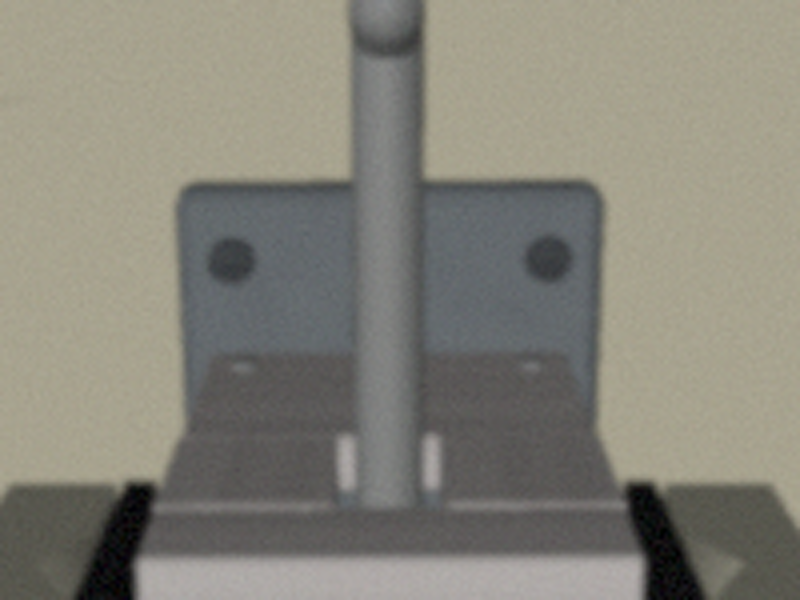

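View pics/s4.png

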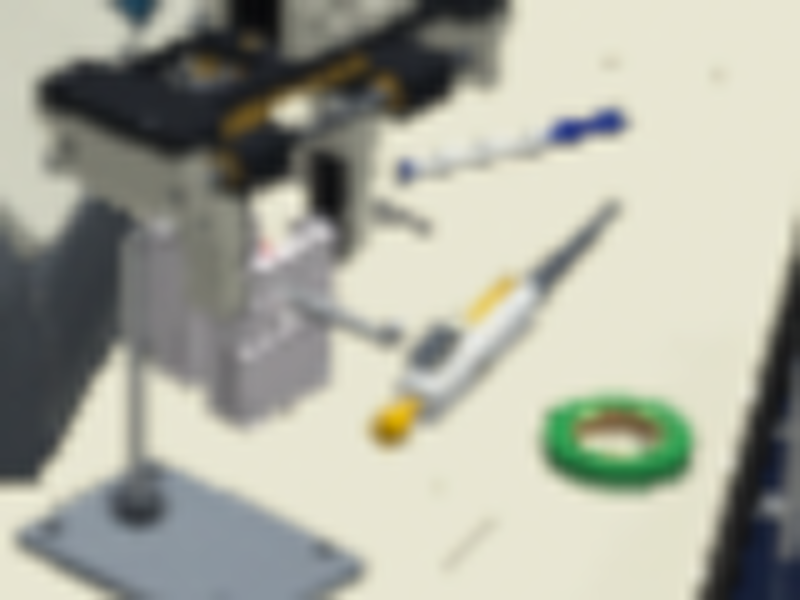

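View pics/s5.png

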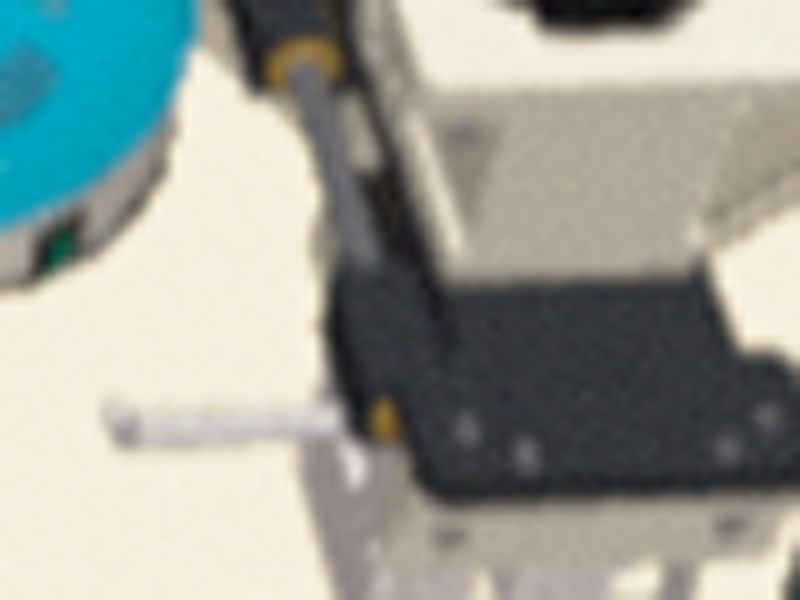

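carry_out([
  [[0, 0, 3, 0, 0, 0], [0, 0, 6, 0, 0, 0], [0, 0, 9, 0, 0, 0], [0, 0, 11, 0, 0, 0], [0, 0, 13, 0, 0, 0], [0, 0, 15, 0, 0, 0], [0, 0, 17, 0, 0, 0], [0.5, 0, 19, 0, 0, 0], [1, 0, 21, 0, 0, 0]],
])

```text
clock: 30.48
tool_pos: [0.5791, -0.3493, 0.1527]
orientation: [98.9, 90.0, 69.4]
force: [-0.0, -0.3, -1.4]
opening: 0.0535
```

Run:
```python
from h import *
st();where(LAR)
```

```text
t 30.48 P [ 0.5791 -0.3493  0.1527] jawyaw -29.51 xdir [ 0.  0. -1.] F [-0.04 -0.31 -1.42] M [-0.1  -0.05 -0.01] open 0.0535 q [ -14.6   23.5   -4.7   -0.   -61.7 -104.9]
cover hook x -55.0 y 0.8 top z 169.0
F hook x,y,z 0.12 -0.29 -1.42
```

carry_out([
  [[0.5, 0, 1, 0, 0, 0], [1, 0, 2, 0, 0, 0], [1.3, 0, 3, 0, 0, 0], [1.5, 0, 4, 0, 0, 0], [1.6, 0, 4.5, 0, 0, 0]],
])

```text
clock: 31.1
tool_pos: [0.5828, -0.3514, 0.1514]
orientation: [-106.5, 90.0, -136.0]
force: [-1.7, 1.9, 0.9]
opening: 0.054
```

Run:
```python
from h import *
st();where(LAR)
```

```text
t 31.1 P [ 0.5828 -0.3514  0.1514] jawyaw -29.51 xdir [-0. -0. -1.] F [-1.72  1.89  0.87] M [0.28 0.55 0.02] open 0.054 q [ -14.7   24.    -4.2    0.   -61.8 -104.8]
cover hook x -50.7 y 0.8 top z 167.7
F hook x,y,z -2.43 0.8 0.87
```

Resting lightly on the bar now. I'll creep up to the medium cover.

carry_out([
  [[0, 0, 0.5, 0, 0, 0], [0, 0, 1, 0, 0, 0], [0, 0, 1.5, 0, 0, 0], [0, 0, 2, 0, 0, 0]],
])

```text
clock: 31.6
tool_pos: [0.5846, -0.3524, 0.1514]
orientation: [-114.8, 90.0, -144.3]
force: [-2.7, 1.0, 3.0]
opening: 0.0536
```

Run:
```python
from h import *
st();where(LAR)
```

```text
t 31.6 P [ 0.5846 -0.3524  0.1514] jawyaw -29.51 xdir [-1.e-04 -0.e+00 -1.e+00] F [-2.68  1.01  2.96] M [ 0.47  0.92 -0.05] open 0.0536 q [ -14.8   24.2   -4.     0.   -61.9 -104.7]
cover hook x -48.7 y 0.7 top z 167.7
F hook x,y,z -2.83 -0.44 2.96
```

carry_out([
  [[-0.1, 0, 0.5, 0, 0, 0], [-0.1, 0, 1, 0, 0, 0], [-0.1, 0, 1.5, 0, 0, 0]],
])

```text
clock: 31.98
tool_pos: [0.5851, -0.3527, 0.1513]
orientation: [-176.3, 89.9, 154.1]
force: [-7.6, 4.4, 6.9]
opening: 0.0533
```

Run:
```python
from h import *
st();where(LAR)
```

```text
t 31.98 P [ 0.5851 -0.3527  0.1513] jawyaw -29.51 xdir [-1.7e-03  8.0e-04 -1.0e+00] F [-7.59  4.42  6.86] M [1.7  2.3  0.02] open 0.0533 q [ -14.8   24.3   -3.8   -0.   -62.1 -104.7]
cover hook x -48.1 y 0.8 top z 167.6
F hook x,y,z -8.78 0.11 6.86
```

carry_out([
  [[-0.2, 0, 0.5, 0, 0, 0], [-0.2, 0, 0.9, 0, 0, 0], [-0.2, 0, 0.9, 0, 0, 0], [-0.2, 0, 0.9, 0, 0, 0]],
])

```text
clock: 32.48
tool_pos: [0.5851, -0.3527, 0.1513]
orientation: [-176.7, 89.8, 153.7]
force: [-7.7, 5.9, 6.9]
opening: 0.0537
```

Run:
```python
from h import *
st();where(LAR)
```

```text
t 32.48 P [ 0.5851 -0.3527  0.1513] jawyaw -29.52 xdir [-0.0031  0.0015 -1.    ] F [-7.7   5.87  6.88] M [2.01 2.81 0.06] open 0.0537 q [ -14.8   24.3   -3.7   -0.   -62.2 -104.7]
cover hook x -48.1 y 0.7 top z 167.6
F hook x,y,z -9.59 1.32 6.88
```

carry_out([
  [[-0.1, 0, 0.5, 0, 0, 0], [-0.1, 0, 0.8, 0, 0, 0], [-0.1, 0, 0.8, 0, 0, 0], [-0.1, 0, 0.8, 0, 0, 0], [-0.1, 0, 0.8, 0, 0, 0], [-0.1, 0, 0.8, 0, 0, 0], [-0.1, 0, 0.8, 0, 0, 0]],
])

```text
clock: 33.35
tool_pos: [0.5851, -0.3528, 0.1514]
orientation: [-177.4, 89.7, 153.1]
force: [-10.0, 7.5, 9.2]
opening: 0.0542
```

Run:
```python
from h import *
st();where(LAR)
```

```text
t 33.35 P [ 0.5851 -0.3528  0.1514] jawyaw -29.52 xdir [-0.0043  0.0022 -1.    ] F [-10.     7.49   9.21] M [2.72 3.55 0.02] open 0.0542 q [-1.480e+01  2.440e+01 -3.600e+00 -1.000e-01 -6.230e+01 -1.047e+02]
cover hook x -48.1 y 0.7 top z 167.7
F hook x,y,z -12.39 1.59 9.21
```

Steady at about 12 N at the wrist, including bar friction, held for about 0.7 s. I'll unload gently and release.

carry_out([
  [[0, 0, 0, 0, 0, 0], [-0.1, 0, -1, 0, 0, 0], [-0.3, 0, -2, 0, 0, 0], [-0.4, 0, -2.5, 0, 0, 0], [-0.4, 0, -2.5, 0, 0, 0]],
])

```text
clock: 33.98
tool_pos: [0.585, -0.3527, 0.1515]
orientation: [-179.4, 90.0, 151.1]
force: [-2.8, 0.9, -0.3]
opening: 0.0537
```

Run:
```python
from h import *
st();where(LAR)
```

```text
t 33.98 P [ 0.585  -0.3527  0.1515] jawyaw -29.52 xdir [-6.e-04  3.e-04 -1.e+00] F [-2.81  0.86 -0.33] M [ 0.42  1.   -0.04] open 0.0537 q [ -14.8   24.2   -3.8   -0.   -62.  -104.7]
cover hook x -48.2 y 0.8 top z 167.8
F hook x,y,z -2.87 -0.64 -0.33
```

carry_out([
  [[0, 0, 0, 0, 0, 0], [0, 0, 0, 0, 0, 0], [0, 0, 0, 0, 0, 0], [0, 0, 0, 0, 0, 0], [0, 0, 0, 0, 0, 0]],
], hand=-1)

```text
clock: 34.6
tool_pos: [0.5853, -0.3528, 0.152]
orientation: [11.0, 90.0, -18.5]
force: [0.0, -0.0, 0.5]
opening: 0.0876
```

carry_out([
  [[-10, 0, 0, 0, 0, 0], [-45, 0, 0, 0, 0, 0], [-95, 0, 0, 0, 0, 0], [-130, 0, 0, 0, 0, 0], [-140, 0, 0, 0, 0, 0], [-140, 0, 0, 0, 0, 0]],
])

```text
clock: 35.35
tool_pos: [0.5854, -0.3527, 0.2928]
orientation: [22.7, 89.9, -6.8]
force: [-0.7, 0.1, -0.7]
opening: 0.0879
```

Run:
```python
from h import *
import pickle
st()
w=snapshot("wrist");crop(w,217,110,130,100,6,"t1");pickle.dump(w,open("t.pkl","wb"))
t=snapshot("side");crop(t,265,120,80,60,10,"t2");s=snapshot("scene");crop(s,350,260,80,60,10,"t3")
```

```text
t 35.35 P [ 0.5854 -0.3527  0.2928] jawyaw -29.51 xdir [ 1.5e-03 -2.0e-04 -1.0e+00] F [-0.68  0.06 -0.73] M [-0.03 -0.02  0.08] open 0.0879 q [ -14.8   19.6    7.8   -0.   -78.1 -104.7]
```

View pics/t1.png

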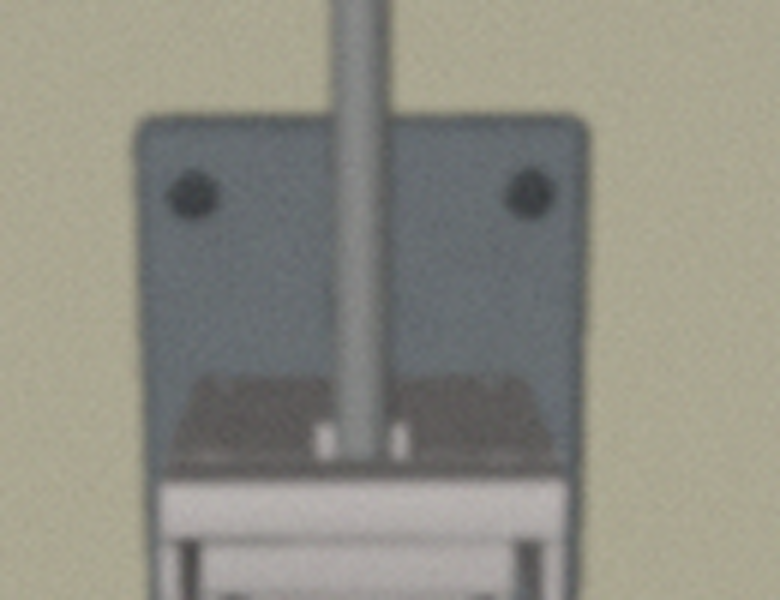

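View pics/t2.png

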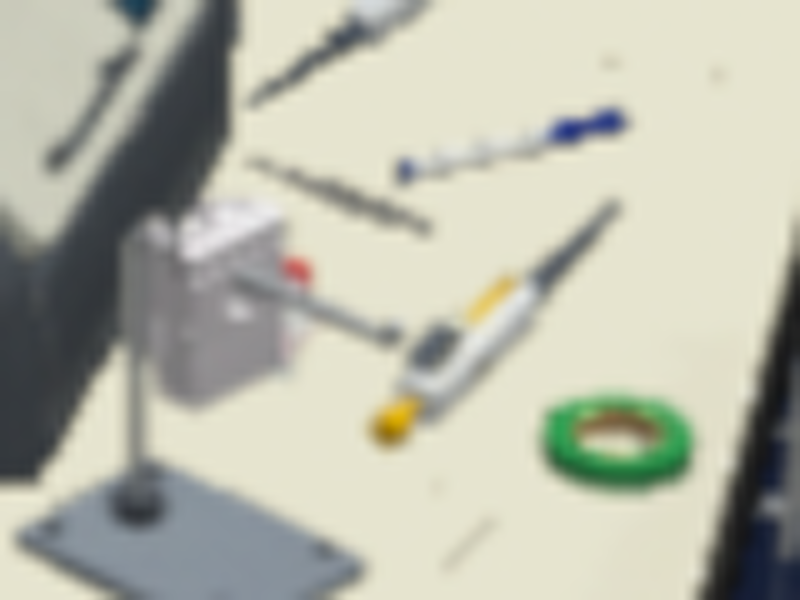

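View pics/t3.png

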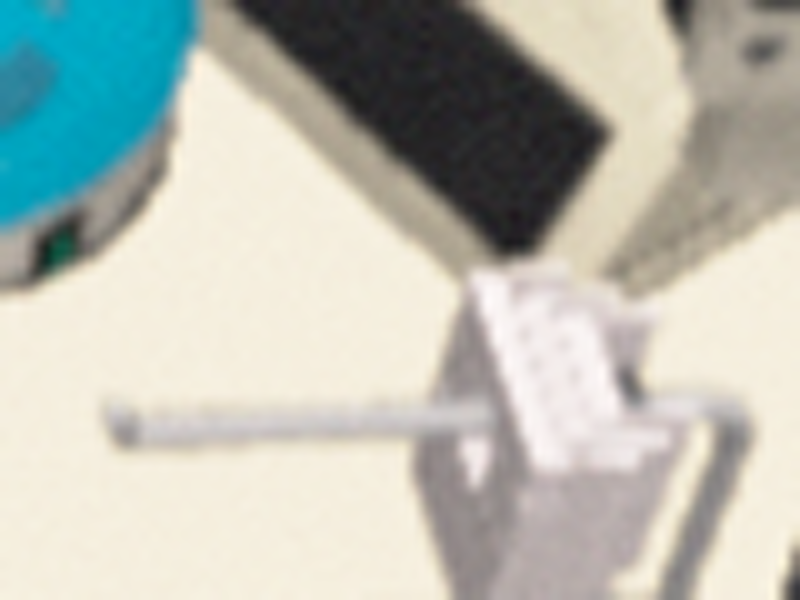

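Run:
```python
from h import *
import pickle
w=pickle.load(open("t.pkl","rb"));crop(w,227,160,100,80,8,"u1")
s=snapshot("scene");cv2.imwrite("pics/u2.png",s["color"][:,:,::-1])
```

```text
(no output)
```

View pics/u1.png

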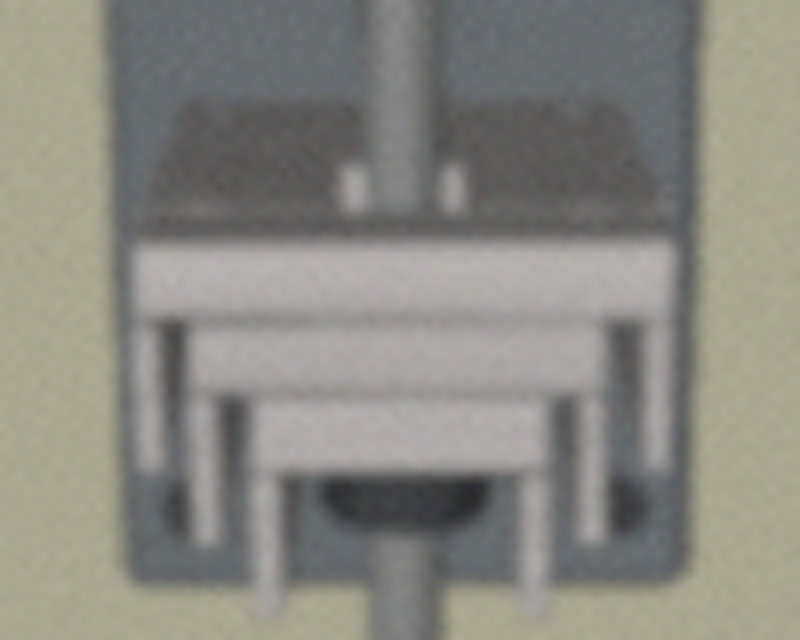

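View pics/u2.png

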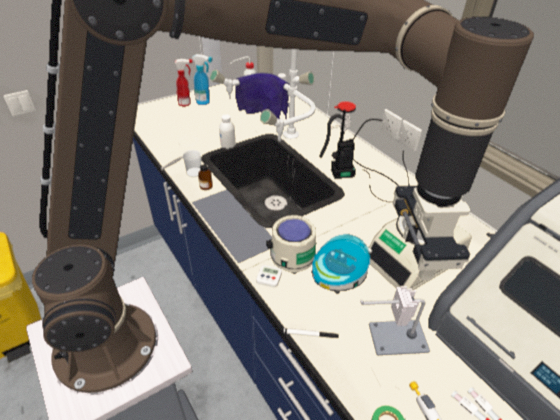

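The wrist view shows all three covers straight and nested in the right order, with the front walls touching at crop rows 320 and 395. The small one sits against the collar at row 475. The bottle, timer and marker are where they were, and the robot is clear of everything, so I'm handing in.

```bash
python3 -c "
from plant import close_job;print(close_job())"
```

```text
the job is handed in; nothing more can be done
None
```

The medium cover and then the large cover are hung over the small one, walled fronts towards the free end. I handed the job in at about 35 s of the 72 s allowed.

- **Pressing:** I slid each cover back until the nest met the stop collar and pressed for about 0.6 to 0.9 s. The wrist read about 12 N along the bar, of which I judged 2 to 3 N to be bar friction. The contact forces between covers were not measured directly. The readings taken after each move never went above about 17 N in total, within the 25 N and 40 N limits.
- **Nest:** The large cover stopped 8.0 mm in front of the medium one, as it should. The last wrist picture shows all three hanging straight, wall to wall, with the small one against the collar.
- **Surroundings:** The bottle, timer and marker look unmoved in the last scene picture. The robot was clear of everything at the end.
- **Disagreement:** The side camera put the hook tip about 6 mm lower than the other two cameras did (152 against 158 mm), probably from a rough pixel pick. I used the scene and wrist values, and the tip then went through both slots without contact.

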